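# Lay the cheese toasts on the serving board

### The job

Lay all the toasts flat on the long serving board in one straight, closed row: square to the board, snug against its back strip and touching each other, beginning against the end stop next to the jam jar, first all the square toasts and then the round ones. Only when the row is finished, lay one piece of cheese flat on the middle of every toast and leave any spare piece on the cheese board; do not disturb the cheese box or the butter pot.

Things in the scene. Friction and masses are not known exactly. Their poses are not given: they have to be found in the camera images.
- board: fixed pale wooden serving board: slab 150 (x) by 520 (y) mm, 12 thick; origin at the centre of its underside, x to its back (away from the robot), y along it to the robot's left. On it a back strip (front face at x = 60 mm) and an end stop near each end (inner faces at y = +165 and -165 mm, from x = -2 mm back to the strip), all 10 mm higher than the slab's top
- jar: fixed clip-top jam jar with white lid, 66 mm across, 75 mm high, on the serving board beyond one of the end stops (either end), its centre 50 mm from the stop's inner face and 30 mm in front of the strip; origin at the centre of its underside
- ramekin: fixed small white ramekin of mustard, 66 mm across, 36 mm high, on the board beyond the other end stop; origin at the centre of its underside
- square1: square slice of toast, 60 x 60 x 18 mm, brown crust, pale crumb; origin at the centre of its underside, x and y along its sides, z up; may be absent
- square2: square slice of toast, 60 x 60 x 18 mm, brown crust, pale crumb; origin at the centre of its underside, x and y along its sides, z up; may be absent
- square3: square slice of toast, 60 x 60 x 18 mm, brown crust, pale crumb; origin at the centre of its underside, x and y along its sides, z up; may be absent
- round1: round slice of toast, 60 mm across, 18 mm thick, same bread; origin at the centre of its underside, z up; may be absent
- round2: round slice of toast, 60 mm across, 18 mm thick, same bread; origin at the centre of its underside, z up; may be absent
- cheese_board: fixed square-cut cheese board of darker wood, 140 mm (its x) x 240 mm (its y), 12 mm thick; origin at the centre of its underside
- cheese1: small oblong piece of firm pale-yellow cheese with white rind on one long side, 44 mm (its x) x 30 mm (its y) x 14 mm; origin at the centre of its underside; starts on the cheese board
- cheese2: small oblong piece of firm pale-yellow cheese with white rind on one long side, 44 mm (its x) x 30 mm (its y) x 14 mm; origin at the centre of its underside; starts on the cheese board
- cheese3: small oblong piece of firm pale-yellow cheese with white rind on one long side, 44 mm (its x) x 30 mm (its y) x 14 mm; origin at the centre of its underside; starts on the cheese board
- cheese4: small oblong piece of firm pale-yellow cheese with white rind on one long side, 44 mm (its x) x 30 mm (its y) x 14 mm; origin at the centre of its underside; starts on the cheese board
- cheese_box: loose closed round wooden cheese box, 110 mm across, 32 mm high, a bystander; origin at the centre of its underside
- butter_pot: loose white lidded butter pot, 64 mm across, 50 mm high, a bystander; origin at the centre of its underside
Things that resemble listed ones, but are neither listed nor needed, are in the scene too. Leave any yellow look-alike of the round1 alone. Leave any red look-alike of the round2 alone.

How it is judged:
By the outcome, as a careful person would: the job done as asked, in the order asked, and still so for the second after the job is handed in, with the robot touching nothing.
Of square1, square2, square3, round1, round2 only 3 to 4 are there at a start; the rules pass over those that are not, and their reading is None.
At some moment in a run one of square1, square2, square3, round1, round2 may be knocked a few centimetres aside while the robot is not near it.
Once in a run the grip may slacken for a moment while it holds something.
It also fails if it takes over 210 s, if anything falls off the work surface, if the arm or the gripper's body presses on something with over 40 N, if the wrist force passes 120 N, or if a joint passes its speed limit or range.

### The arm

A 6-joint arm with a two-finger parallel gripper is mounted at the origin on the work surface. World frame = base frame: x ahead of the robot, y to its left, z up, the work surface at z = 0. Lengths are in m, angles in rad, forces in N, time in s.
With the tool pointing down it reaches from about 0.35 to 0.925 m from the base axis. Payload 6.4 kg.
Tool frame: the origin (TCP) lies on the centre line of the jaws, within the pads' length; the fingertips stand 22 mm ahead of it and the grasp point (between the pads) lies 3 mm ahead of it; z points along the fingers, y is the direction in which the jaws open and shut (so a half turn about z gives the same grasp; the last joint's range is limited). The gripper opens to 85 mm and grips with 20 to 120 N. Pads are 22 mm wide; open, the fingers measure 114 mm over their backs; the gripper's body (76 mm by 85 mm) begins 54 mm behind the grasp point. The pads swing forward as they close: fully open they stand 13 mm farther back than shut.
Start: joints at [1.074, 0.245, 1.558, -0, 1.339, -0.174], TCP at [0.206, 0.616, 0.253] pointing down, gripper open.
Joint ranges: [-3.13, 3.13], [-1.02, 2.26], [0.13, 2.54], [-0.95, 4.09], [0.21, 2.88], [-2.74, 2.74]. Speed limits (rad/s): [2.57, 2.57, 3.14, 3.14, 3.14, 3.14].

### API

Orientations are given as a rotation vector (axis times angle).
In Python, from rig import ctrl gives the robot as it stands.
- The arm moves only by the tool jog_arm, never from a script. Its argument "moves" is one flat list of numbers, 7 for each row, row after row: the shift along the tool's x, y, z in mm, then the turn, a rotation vector about the tool's x, y, z in rad, then the finger opening in mm, from 0 to 85.4. A call has 1 to 20 rows; each row is the pose to reach, as a shift and turn from the pose commanded when the call began, along the tool's axes at that moment; what a row does not reach only later rows make up. A row lasts 1/10 s, in which the tool goes at most 50 mm and 8.59 degrees, less where a joint would pass 70% of its speed; a pose out of reach is approached as far as the arm can. A call with a gripper value outside its range is refused whole. The fingers move at their own pace and stop on an object; "grip_force" is the grip in N (left out, the last holds). Time passes only in rows, so rows that repeat a pose let the fingers close. It gives the time, the measured TCP pose, the force and the opening at its end, in the units of the state.
- ctrl.observe(): the state, without advancing time (a new reading comes with each control period).
- ctrl.grab_frame(name): name is "side" or "top"; returns a dict with "img" (384x512x3 uint8, red, green, blue), "z_map" (384x512 float32, m along the optical axis (not along the pixel's ray), 0 where there is no reading), "mtx" (3x3 intrinsics, pixels), "R" (3x3) and "t" (3): a world point X has camera coordinates R X + t. Camera axes: x right, y down, z forward; pixel columns grow to the right and rows downward; lengths in m; the calibration is good to about 2 mm. A picture is of the moment at which its call begins.
- ctrl.close_job(): hands the job in, once; it reports no verdict.
The state is a dict: "time_s": time; "joint_pos": joint angles; "qd": joint speeds; "joint_efforts": joint torques, N m; "position": TCP position; "ee_rot": TCP orientation; "contact_force": force on the tool from outside, world axes, zero at the start; "moment": the same for the moment, N m; "width": opening from 0.0 (shut) to 1.0 (fully open).
Only numpy, scipy, OpenCV 4.12 (cv2) and the standard library are available. Lean on these libraries where they do the work, as an engineer would, in place of code of your own. Each camera call takes 0.05 s, during which the arm holds its last target.

## Working session

There is one attempt and no reset: what is moved stays moved. The work goes in short steps, Python scripts to look and compute and a tool call to move; the robot and the scene stay as the last step left them, time stands still between calls to the robot, and variables do not carry over. Pictures are saved under pics/ and viewed, and the job is handed in when it is done.

Besides the shell and the picture viewer there is one more tool, called after "Call:" as name(argument=value, ...), one argument or row to a line, values as JSON. jog_arm: Moves the arm, as the interface text tells. Its arguments: {"type":"object","properties":{"moves":{"type":"array","items":{"type":"number"}},"grip_force":{"type":"number"}},"required":["moves"]}

```bash
mkdir -p pics; ls; python3 - <<'E'
from rig import ctrl
import cv2,numpy as np
s=ctrl.observe();print(s)
for n in("top","side"):
    f=ctrl.grab_frame(n);np.savez(f'{n}0.npz',**f)
    cv2.imwrite(f'pics/{n}0.png',cv2.resize(f["img"][:,:,::-1],(768,576)))
    print(n,f["mtx"].round(1).tolist(),f["R"].round(3).tolist(),f["t"].round(3).tolist(), (-f["R"].T@f["t"]).round(3))
E
```

```text
pics
{'time_s': 0.0, 'joint_pos': array([ 1.07388131e+00,  2.45792865e-01,  1.55901850e+00, -2.86886286e-05,
        1.33871667e+00, -1.74074192e-01]), 'qd': array([-0.00038441,  0.00010307,  0.00169916,  0.00041022, -0.00079866,
       -0.00021711]), 'joint_efforts': array([-2.40440742e-03, -4.29502380e+01, -3.26125824e+01, -2.72249945e-04,
        5.28515011e-03,  1.11372671e-05]), 'position': array([0.2059524 , 0.61595907, 0.25219144]), 'ee_rot': array([-5.04809100e-01, -3.10014938e+00,  2.88447322e-03]), 'contact_force': array([-0.30170412, -0.42679313, -0.07131004]), 'moment': array([-0.02500958, -0.0277356 , -0.02396347]), 'width': 1.0007111167243867}
top [[422.5, 0.0, 253.3], [0.0, 422.5, 194.6], [0.0, 0.0, 1.0]] [[0.007, -1.0, 0.023], [-0.985, -0.011, -0.171], [0.171, -0.022, -0.985]] [-0.018, 0.548, 1.25] [0.326 0.015 1.325]
side [[445.8, 0.0, 257.3], [0.0, 445.8, 189.3], [0.0, 0.0, 1.0]] [[0.964, -0.267, 0.015], [-0.154, -0.6, -0.785], [0.218, 0.754, -0.619]] [-0.518, 0.14, 1.137] [ 0.273 -0.912  0.822]
```

View pics/top0.png

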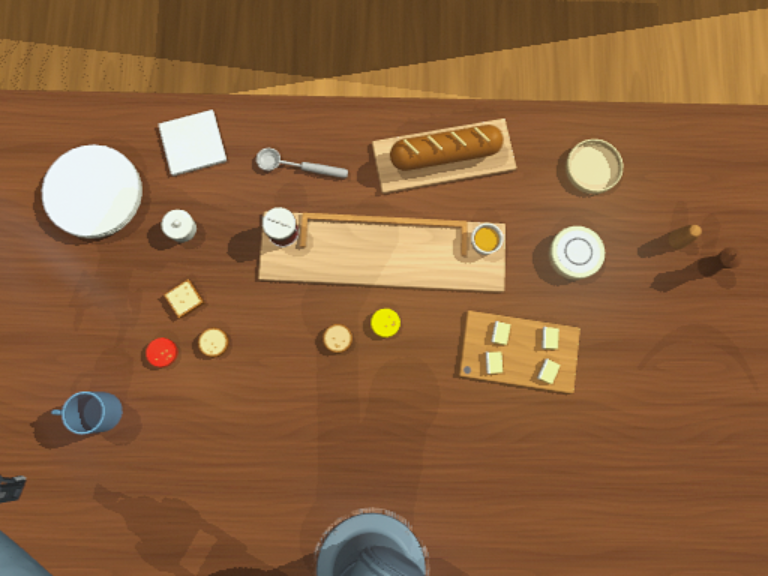

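View pics/side0.png

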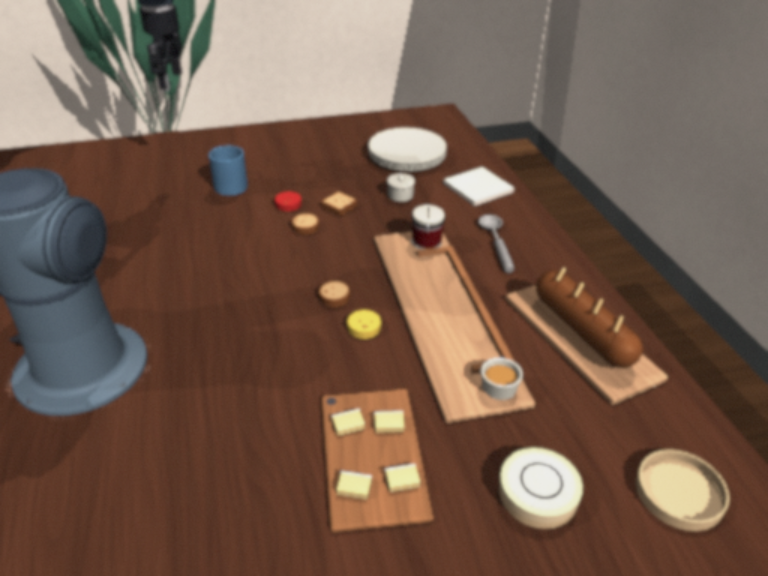

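The top view shows the serving board at the centre, with the jar on its left at (280,225) and the ramekin on its right at (487,238). The square toast is at (182,298), with round toasts at (212,343) and (337,339). The red and yellow look-alikes are at (161,352) and (385,322). Four cheeses lie on the cheese board at about (520,350). Next I'll measure.

```bash
cat > h.py <<'E'
import cv2,numpy as np
def pts(f):
    K=f["mtx"];v,u=np.mgrid[0:384,0:512];z=f["z_map"]
    c=np.stack([(u-K[0,2])/K[0,0]*z,(v-K[1,2])/K[1,1]*z,z],-1)
    P=(c-f["t"])@f["R"]; P[z==0]=np.nan
    return P
def ray(f,uv,h):
    K=f["mtx"];d=f["R"].T@np.array([(uv[0]-K[0,2])/K[0,0],(uv[1]-K[1,2])/K[1,1],1]);o=-f["R"].T@f["t"]
    return o+d*(h-o[2])/d[2]
def proj(f,X):
    c=f["R"]@np.array(X)+f["t"];return (f["mtx"]@c/c[2])[:2]
def load(n): return dict(np.load(n))
E
python3 - <<'E'
from h import *
f=load('top0.npz');P=pts(f);s=load('side0.npz');Q=pts(s)
Z=P[:,:,2]
print('table',np.nanmedian(Z[230:330,200:300]))
m=((Z>0.007)&(P[:,:,0]>0.2)&(P[:,:,0]<0.95)).astype(np.uint8)
m[:, :30]*=1
n,l,st,ce=cv2.connectedComponentsWithStats(m)
for i in range(1,n):
    if st[i,4]<40: continue
    k=l==i; p=P[k]
    top=np.percentile(p[:,2],90)
    print(st[i].tolist(),'ctr',ray(f,ce[i],top).round(3),'z50,90',np.percentile(p[:,2],[50,90]).round(4),f["img"][k].mean(0).astype(int))
for nm,g in(('top',f),('side',s)):
    im=g["img"][:,:,::-1]
    if nm=='top': c=im[180:270,90:290]
    else: c=im[100:240,170:280]
    c=cv2.resize(c,None,fx=4,fy=4,interpolation=cv2.INTER_CUBIC);cv2.imwrite(f'pics/{nm}crop.png',c)
E
```

```text
table 3.7099936754300036e-05
[106, 75, 45, 42, 1298] ctr [0.88  0.397 0.017] z50,90 [0.0131 0.0166] [234 241 237]
[248, 79, 97, 50, 3183] ctr [ 0.831 -0.142  0.085] z50,90 [0.0198 0.0854] [172 130  77]
[378, 93, 38, 36, 283] ctr [ 0.838 -0.479  0.023] z50,90 [0.0164 0.0232] [175 163 118]
[28, 97, 67, 63, 3199] ctr [0.759 0.594 0.036] z50,90 [0.0315 0.0356] [232 239 238]
[171, 99, 61, 20, 317] ctr [0.829 0.154 0.022] z50,90 [0.0157 0.0217] [170 170 161]
[173, 138, 165, 57, 7349] ctr [ 0.638 -0.017  0.035] z50,90 [0.0135 0.0355] [217 183 128]
[108, 140, 23, 21, 372] ctr [0.684 0.405 0.046] z50,90 [0.0421 0.0465] [215 220 208]
[366, 151, 37, 35, 1021] ctr [ 0.64  -0.426  0.037] z50,90 [0.0329 0.0365] [219 224 207]
[446, 150, 22, 16, 226] ctr [ 0.668 -0.638  0.077] z50,90 [0.0519 0.0773] [119  83  44]
[466, 164, 29, 20, 325] ctr [ 0.608 -0.691  0.107] z50,90 [0.0858 0.1074] [82 51 30]
[109, 186, 27, 26, 388] ctr [0.535 0.392 0.022] z50,90 [0.0185 0.0223] [215 194 129]
[248, 206, 20, 19, 289] ctr [ 0.489 -0.025  0.022] z50,90 [0.0185 0.0221] [230 227   1]
[306, 206, 81, 57, 3315] ctr [ 0.431 -0.302  0.025] z50,90 [0.0131 0.0253] [201 160  91]
[216, 216, 19, 19, 293] ctr [0.456 0.073 0.022] z50,90 [0.0183 0.0217] [217 185 117]
[133, 218, 20, 20, 304] ctr [0.445 0.327 0.021] z50,90 [0.0182 0.0213] [218 196 128]
[98, 225, 20, 20, 313] ctr [0.424 0.431 0.022] z50,90 [0.0184 0.0218] [226  62  37]
[35, 260, 46, 30, 773] ctr [0.304 0.537 0.089] z50,90 [0.0587 0.0892] [ 84 108 125]
[0, 317, 17, 8, 67] ctr [0.206 0.555 0.31 ] z50,90 [0.2949 0.3099] [73 73 71]
```

```bash
python3 - <<'E'
import cv2,numpy as np
a=cv2.imread('pics/topcrop.png');b=cv2.imread('pics/sidecrop.png');print(a.shape,b.shape)
E
```

```text
(360, 800, 3) (560, 440, 3)
```

View pics/topcrop.png

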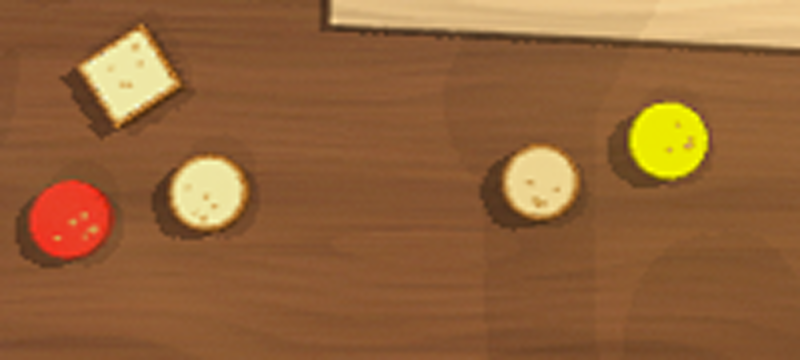

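View pics/sidecrop.png

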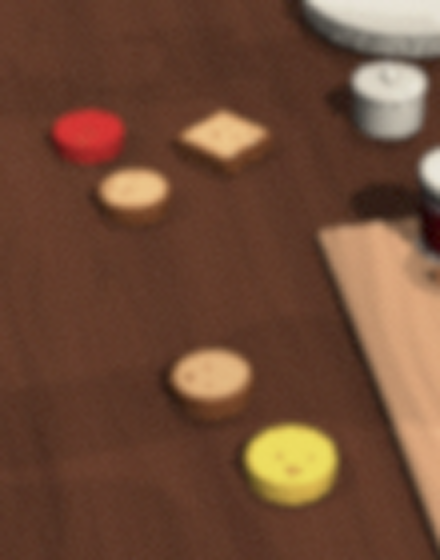

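```bash
cat >> h.py <<'E'
def toasts(f,h=0.018):
    """pale/yellowish tops of table items above the table; returns list"""
    P=pts(f);Z=P[:,:,2]
    m=((Z>0.006)&(P[:,:,0]>0.2)&(P[:,:,0]<0.95)).astype(np.uint8)
    n,l,st,ce=cv2.connectedComponentsWithStats(m);out=[]
    for i in range(1,n):
        if not 150<st[i,4]<600: continue
        k=l==i;col=f["img"][k].mean(0)
        out.append((st[i],col,k))
    return out
E
python3 - <<'E'
from h import *
f=load('top0.npz');s=load('side0.npz')
def up(im): return cv2.resize(im,None,fx=4,fy=4,interpolation=cv2.INTER_CUBIC)
# toast in both views using brightness/saturation against table
for nm,g,boxes in(('top',f,{'sq':(105,182,140,216),'r2':(128,214,156,243),'r1':(211,212,240,240)}),('side',s,{'sq':(208,124,242,146),'r2':(190,138,216,158),'r1':(208,184,236,208)})):
    for k,(x0,y0,x1,y1) in boxes.items():
        c=up(g["img"][y0:y1,x0:x1]).astype(int)
        m=(c[:,:,1]>(120 if nm=='top' else 110)).astype(np.uint8)
        cs,_=cv2.findContours(m,cv2.RETR_EXTERNAL,cv2.CHAIN_APPROX_NONE);cc=max(cs,key=cv2.contourArea)[:,0,:]
        px=(cc+0.5)/4-0.5+[x0,y0]
        W=np.array([ray(g,p,0.018)[:2] for p in px]).astype(np.float32)*1000
        r=cv2.minAreaRect(W);e=cv2.fitEllipse(W)
        print(nm,k,'rect',np.round(r[0],1),np.round(r[1],1),round(r[2],1),'ell',np.round(e[0],1),np.round(e[1],1))
E
```

```text
top sq rect [536.6 395.4] [57.6 58. ] 35.2 ell [536.7 395.6] [65.7 67.3]
top r2 rect [446.2 330.1] [56.2 56.2] 55.7 ell [446.3 329.9] [54.9 56.4]
top r1 rect [457.   74.3] [55.7 54.9] 70.9 ell [456.9  74.3] [54.7 55.2]
side sq rect [534.5 396.6] [59.3 61. ] 34.3 ell [534.1 396.7] [62.5 69.1]
side r2 rect [443.8 330.8] [59.2 53.9] 75.8 ell [443.9 330.8] [53.8 59.4]
side r1 rect [455.   75.3] [56.4 53.6] 59.0 ell [454.8  75.1] [53.4 55.8]
```

```bash
python3 - <<'E'
from h import *
f=load('top0.npz');s=load('side0.npz')
for nm,g,b in(('top',f,(165,135,345,200)),('side',s,(245,150,360,280)),('topc',f,(300,200,395,268)),('sidec',s,(205,250,300,360))):
    im=g["img"][b[1]:b[3],b[0]:b[2],::-1]
    k=4 if nm!='topc' else 6
    if nm.startswith('side'):k=5
    cv2.imwrite(f'pics/b{nm}.png',cv2.resize(im,None,fx=k,fy=k,interpolation=cv2.INTER_CUBIC))
E
```

```text
(no output)
```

View pics/btop.png

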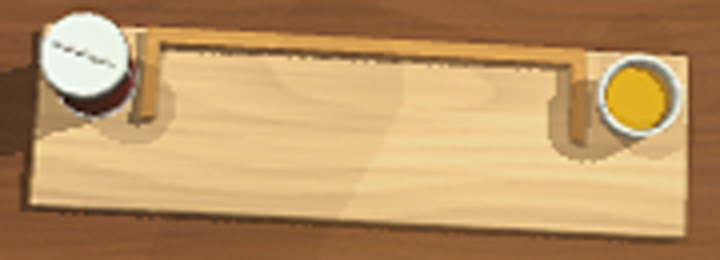

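View pics/btopc.png

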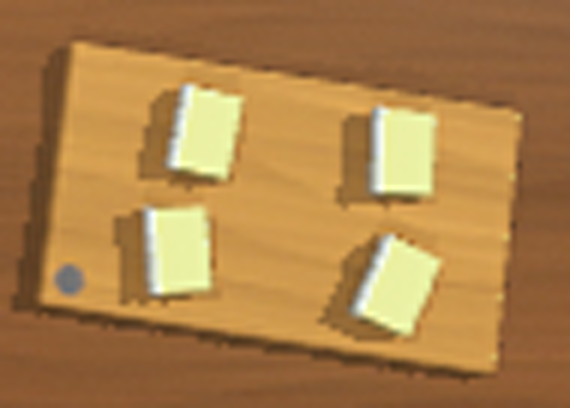

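```bash
python3 - <<'E'
from h import *
f=load('top0.npz');s=load('side0.npz')
def edge(g,P0,P1,h,n,half=8,ch=1):
    # world line P0->P1 approx at height h; sample perpendicular in pixels, max gradient
    out=[]
    im=g["img"].astype(np.float32)[:,:,ch]
    a=proj(g,[*P0,h]);b=proj(g,[*P1,h]);d=(b-a)/np.linalg.norm(b-a);nn=np.array([-d[1],d[0]])
    for t in np.linspace(.08,.92,n):
        c=a+t*(b-a);o=np.arange(-half,half+.01,.1)
        q=(c+o[:,None]*nn).astype(np.float32)
        v=cv2.remap(im,q[None,:,0],q[None,:,1],cv2.INTER_LINEAR)[0]
        gr=np.abs(np.gradient(cv2.GaussianBlur(v[None],(1,1),0)[0])); gr=cv2.blur(gr[None].astype(np.float32),(11,1))[0]
        j=gr[5:-5].argmax()+5
        out.append(ray(g,q[j],h)[:2])
    out=np.array(out,np.float32)
    L=cv2.fitLine(out,cv2.DIST_HUBER,0,.001,.001).ravel()
    r=np.abs((out-L[2:])@[-L[1],L[0]])
    return L[:2],L[2:],np.median(r)
# initial corners from top crop pixel
fl=ray(f,(165+30/4,135+205/4),.012)[:2];fr=ray(f,(165+683/4,135+237/4),.012)[:2];br=ray(f,(165+688/4,135+55/4),.012)[:2]
print(fl,fr,br,np.linalg.norm(fl-fr),np.linalg.norm(fr-br))
bl=fl+br-fr
for nm,g in(('top',f),('side',s)):
    F=edge(g,fl,fr,.012,40,4);R=edge(g,fr,br,.012,15,4);Lf=edge(g,fl,fl+.4*(bl-fl),.012,15,4)
    # order direction
    d=F[0]*np.sign(F[0][1]); ex=np.array([d[1],-d[0]])
    print(nm,'yaw deg',np.degrees(np.arctan2(-d[0],d[1])).round(2),'side yaw',np.degrees(np.arctan2(R[0][1],R[0][0])).round(2),np.degrees(np.arctan2(Lf[0][1],Lf[0][0])).round(2),'res',F[2],R[2],Lf[2])
    yR=R[1]@d;yL=Lf[1]@d;xF=F[1]@ex
    print(' len',(yL-yR).round(4)); c=ex*(xF+.075)+d*(yL+yR)/2;print(' centre',c.round(4))
E
```

```text
[0.57817572 0.24089292] [ 0.55850195 -0.27551886] [ 0.70785896 -0.28348122] 0.5167864018905998 0.1495691039251651
top yaw deg -2.29 side yaw -2.18 -1.01 res 0.0006419569 0.00038740935 0.00036877458
 len 0.5198
 centre [ 0.6452 -0.0198]
side yaw deg -2.34 side yaw -2.41 0.09 res 0.00027868996 0.0005587244 0.0008037317
 len 0.5283
 centre [ 0.642  -0.0218]
```

```bash
cat >> h.py <<'E'
from scipy.spatial.transform import Rotation as Ro
BC=np.array([.6437,-.0207]);BY=np.radians(-2.3)
def B(x,y):
    c,s_=np.cos(BY),np.sin(BY);return BC+np.array([c*x-s_*y,s_*x+c*y])/1000
def goal(s,xy,z,ydeg,pre=''):
    """tool shift/turn from the present pose; ydeg: heading of tool y in world (mod 180)"""
    R0=Ro.from_rotvec(s["ee_rot"]).as_matrix()
    y0=np.degrees(np.arctan2(R0[1,1],R0[0,1]))
    best=None
    for k in(-1,0,1,2):
        a=np.radians(ydeg+180*k);yv=np.array([np.cos(a),np.sin(a),0]);zv=np.array([0,0,-1.]);R1=np.stack([np.cross(yv,zv),yv,zv],1)
        rv=Ro.from_matrix(R0.T@R1).as_rotvec()
        if best is None or np.linalg.norm(rv)<np.linalg.norm(best)-1e-3:best=rv
    d=R0.T@(np.array([*xy,z])-s["position"])*1000
    print(pre,'shift',d.round(1).tolist(),'turn',best.round(3).tolist(),'| j6',s["joint_pos"][5].round(2),'toolY',round(y0,1))
def st():
    from rig import ctrl
    s=ctrl.observe();print('t',round(s["time_s"],2),'p',s["position"].round(4).tolist(),'F',s["contact_force"].round(1).tolist(),'w',round(s["width"]*85.4,1));return s
E
python3 - <<'E'
from h import *
s=st();goal(s,(.5355,.396),.12,34.8,'above');goal(s,(.5355,.396),.022,34.8,'down')
E
```

```text
t 0.1 p [0.206, 0.616, 0.2523] F [-0.3, -0.7, -0.8] w 85.4
above shift [-382.4, -103.9, 132.3] turn [-0.002, 0.0, 0.641] | j6 -0.17 toolY 71.5
down shift [-382.4, -103.7, 230.3] turn [-0.002, 0.0, 0.641] | j6 -0.17 toolY 71.5
```

Call:
jog_arm(
  moves=[-382,-104,60,0,0,0.641,85,-382,-104,60,0,0,0.641,85,-382,-104,60,0,0,0.641,85,-382,-104,60,0,0,0.641,85,-382,-104,60,0,0,0.641,85,-382,-104,60,0,0,0.641,85,-382,-104,60,0,0,0.641,85,-382,-104,60,0,0,0.641,85,-382,-104,60,0,0,0.641,85,-382,-104,60,0,0,0.641,85,-382,-104,160,0,0,0.641,85,-382,-104,160,0,0,0.641,85,-382,-104,160,0,0,0.641,85,-382,-104,160,0,0,0.641,85],
  grip_force=40,
)

```text
time_s: 1.5
position: [0.5342, 0.3974, 0.0933]
ee_rot: [-1.453, -2.784, 0.002]
contact_force: [-0.1, 0.6, 0.8]
width: 0.997
```

```bash
python3 - <<'E'
from h import *
from rig import ctrl
for n in('top','side'):
    f=ctrl.grab_frame(n);np.savez(f'{n}1.npz',**f)
    c=proj(f,[.5355,.396,.03]).astype(int)
    im=f["img"][max(0,c[1]-50):c[1]+50,max(0,c[0]-60):c[0]+60,::-1]
    cv2.imwrite(f'pics/{n}1.png',cv2.resize(im,None,fx=5,fy=5,interpolation=cv2.INTER_CUBIC))
s=st();goal(s,(.5355,.396),.022,34.8,'down')
E
```

```text
t 1.6 p [0.5368, 0.3983, 0.097] F [0.0, 0.3, 1.0] w 84.9
down shift [-1.0, -2.8, 75.0] turn [0.006, 0.001, 0.001] | j6 -0.14 toolY 34.8
```

View pics/side1.png

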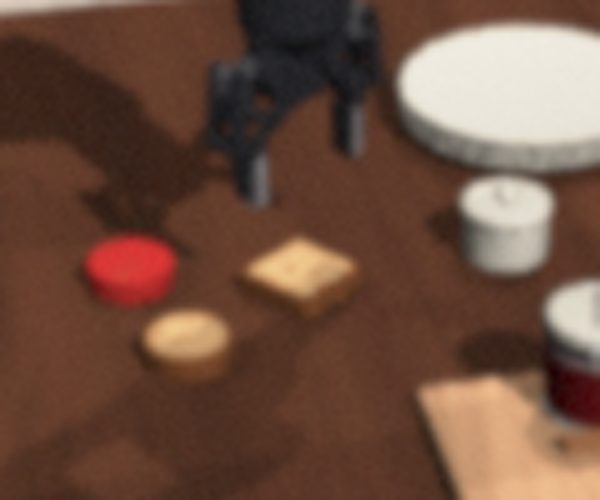

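View pics/top1.png

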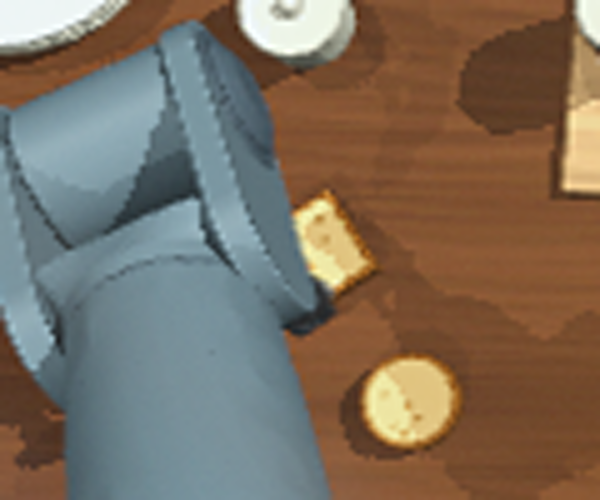

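```bash
cat >> h.py <<'E'
def meas(g,xy,h,thr=110,half=17,show=True):
    """top-face outline of a pale thing near xy (world m), ray onto z=h"""
    c=proj(g,[*xy,h]);x0,y0=(c-half).astype(int);x1,y1=(c+half).astype(int)
    im=cv2.resize(g["img"][y0:y1,x0:x1],None,fx=4,fy=4,interpolation=cv2.INTER_CUBIC)
    m=(im[:,:,1]>thr).astype(np.uint8)
    cs,_=cv2.findContours(m,cv2.RETR_EXTERNAL,cv2.CHAIN_APPROX_NONE)
    cc=max(cs,key=cv2.contourArea)[:,0,:];px=(cc+.5)/4-.5+[x0,y0]
    W=np.array([ray(g,p,h)[:2] for p in px]).astype(np.float32)*1000
    r=cv2.minAreaRect(W)
    if show: print('rect',np.round(r[0],1),np.round(r[1],1),round(r[2],1))
    return r
E
python3 - <<'E'
from h import *
for n in '01': meas(load(f'side{n}.npz'),(.5345,.3966),.018)
f=load('side1.npz')
print(proj(f,[.5368,.3983,.097-.009])-proj(f,[.5355,.396,.03])*0, proj(f,[.5355,.396,.03]))
E
```

```text
rect [534.5 396.6] [59.3 61. ] 34.3
rect [534.  397.4] [59.4 59.7] 35.2
[225.75829528 114.83498374] [226.02381145 130.17018124]
```

Call:
jog_arm(
  moves=[0,0,35,0,0,0,85,0,0,70,0,0,0,85,0,0,70,0,0,0,85,0,0,70,0,0,0,85],
)

```text
time_s: 2.0
position: [0.5366, 0.3975, 0.0258]
ee_rot: [1.455, 2.782, 0.004]
contact_force: [-0.7, 1.2, 0.7]
width: 0.996
```

```bash
python3 - <<'E'
from h import *
s=st();goal(s,(.5355,.396),.022,34.8,'down')
E
```

```text
t 2.0 p [0.5366, 0.3975, 0.0258] F [-0.7, 1.2, 0.7] w 85.0
down shift [-0.6, -1.8, 3.8] turn [0.003, 0.0, -0.0] | j6 -0.14 toolY 34.8
```

Call:
jog_arm(
  moves=[0,-1,3,0,0,0,85,0,-1,3,0,0,0,55,0,-1,3,0,0,0,55,0,-1,3,0,0,0,55,0,-1,3,0,0,0,55,0,-1,3,0,0,0,55,0,-1,3,0,0,0,55],
  grip_force=40,
)

```text
time_s: 2.7
position: [0.5358, 0.3967, 0.0223]
ee_rot: [1.455, 2.782, 0.003]
contact_force: [-1.1, -0.7, 7.5]
width: 0.688
```

```bash
python3 - <<'E'
from h import *
s=st();goal(s,B(5,125),.10,-2.3,'place')
print(B(5,125),B(30,135))
E
```

```text
t 2.7 p [0.5358, 0.3967, 0.0223] F [-1.1, -0.7, 7.5] w 58.7
place shift [-307.7, -69.9, -77.8] turn [0.003, -0.001, 0.647] | j6 -0.14 toolY 34.8
[0.65371245 0.10399864] [0.67909362 0.11298729]
```

Call:
jog_arm(
  moves=[0,0,-40,0,0,0,55,0,0,-90,0,0,0,55,0,0,-130,0,0,0,55,-40,-10,-130,0,0,0.1,55,-80,-18,-130,0,0,0.2,55,-120,-27,-130,0,0,0.3,55,-160,-36,-130,0,0,0.4,55,-200,-45,-130,0,0,0.5,55,-240,-55,-130,0,0,0.6,55,-280,-64,-130,0,0,0.647,55,-308,-70,-130,0,0,0.647,55,-308,-70,-130,0,0,0.647,55,-308,-70,-80,0,0,0.647,55,-308,-70,-50,0,0,0.647,55,-308,-70,-50,0,0,0.647,55,-308,-70,-50,0,0,0.647,55],
)

```text
time_s: 4.3
position: [0.6526, 0.1038, 0.0705]
ee_rot: [-2.264, -2.177, 0.0]
contact_force: [1.2, -0.5, 0.1]
width: 0.689
```

```bash
cat > look.py <<'E'
import sys
from h import *
from rig import ctrl
def look(tag,x,y,z=.03,hw=60,hh=50,k=5,names=('top','side')):
    ims=[]
    for n in names:
        f=ctrl.grab_frame(n);np.savez(f'{n}.npz',**f)
        c=proj(f,[x,y,z]).astype(int);a=max(0,c[1]-hh);b=max(0,c[0]-hw)
        im=f["img"][a:a+2*hh,b:b+2*hw,::-1]
        ims.append(cv2.resize(im,(2*hw*k,2*hh*k),interpolation=cv2.INTER_CUBIC))
    cv2.imwrite(f'pics/{tag}.png',np.hstack(ims) if ims[0].shape[1]*len(ims)<=800 else np.vstack(ims))
    print([i.shape for i in ims])
E
python3 - <<'E'
from look import *
look('p2',.655,.104,.05,50,37,8 and 7 if 0 else 4)
s=st();goal(s,B(5,125),.036,-2.3,'place')
E
```

```text
[(296, 400, 3), (296, 400, 3)]
t 4.4 p [0.6545, 0.1036, 0.073] F [0.2, -0.0, -0.7] w 59.1
place shift [0.3, -0.9, 37.0] turn [0.004, -0.0, 0.001] | j6 0.03 toolY -2.3
```

View pics/p2.png

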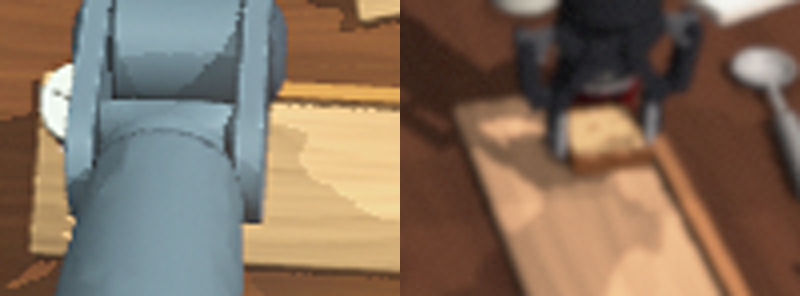

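Call:
jog_arm(
  moves=[0,0,20,0,0,0,55,0,0,36,0,0,0,55,0,0,38,0,0,0,55,0,0,38,0,0,0,55],
)

```text
time_s: 4.8
position: [0.6541, 0.1033, 0.0339]
ee_rot: [2.264, 2.175, 0.003]
contact_force: [0.1, 0.3, 3.2]
width: 0.692
```

Call:
jog_arm(
  moves=[4,0,-0.5,0,0,0,55,8,0,-0.5,0,0,0,55,9,0,-0.5,0,0,0,55,10,0,-0.5,0,0,0,55,10,0,-0.5,0,0,0,55],
)

```text
time_s: 5.3
position: [0.654, 0.113, 0.0338]
ee_rot: [2.264, 2.176, 0.001]
contact_force: [0.4, -1.9, 6.6]
width: 0.691
```

Call:
jog_arm(
  moves=[1,0,0,0,0,0,55,1,0,0,0,0,0,55,2,0,0,0,0,0,55,2,0,0,0,0,0,55,3,0,0,0,0,0,55,3,0,0,0,0,0,55],
)

```text
time_s: 5.9
position: [0.6541, 0.1154, 0.0338]
ee_rot: [2.263, 2.175, -0.0]
contact_force: [-0.4, -4.8, 6.4]
width: 0.69
```

Call:
jog_arm(
  moves=[1,0,0,0,0,0,55,1,0,0,0,0,0,55,2,0,0,0,0,0,55,2,0,0,0,0,0,55],
)

```text
time_s: 6.3
position: [0.6541, 0.1155, 0.0338]
ee_rot: [2.262, 2.175, -0.005]
contact_force: [-0.9, -11.6, 6.2]
width: 0.686
```

Call:
jog_arm(
  moves=[-2,0,0,0,0,0,68,-2,0,0,0,0,0,68,-2,0,0,0,0,0,68,-2,0,-30,0,0,0,68,-2,0,-70,0,0,0,68,-2,-40,-70,0,0,0,20,-2,-75,-70,0,0,0,0,-2,-75,-70,0,0,0,0,-2,-75,-70,0,0,0,0,-2,-75,-70,0,0,0,0],
)

```text
time_s: 7.3
position: [0.5795, 0.1194, 0.1032]
ee_rot: [2.265, 2.176, 0.002]
contact_force: [-0.1, -0.7, 0.2]
width: -0.003
```

```bash
python3 - <<'E'
from look import *
look('p3',.655,.104,.03,50,37,4)
s=st();goal(s,B(-55,135),.039,-2.3,'push start')
meas(load('side.npz'),(.655,.115),.03,150)
E
```

```text
[(296, 400, 3), (296, 400, 3)]
t 7.4 p [0.5796, 0.1192, 0.1031] F [-0.9, -0.6, 0.7] w -0.2
push start shift [-2.2, 14.5, 64.1] turn [0.001, -0.0, 0.0] | j6 0.05 toolY -2.3
rect [650.4 114.1] [154.  100.3] 73.6
```

View pics/p3.png

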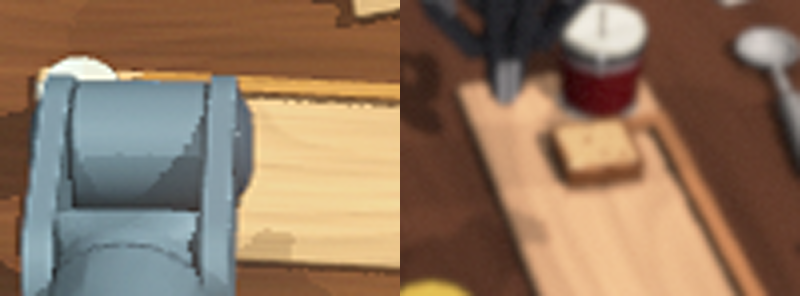

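Call:
jog_arm(
  moves=[-2,12,40,0,0,0,0,-2,12,62,0,0,0,0,-2,12,63,0,0,0,0,-2,20,63,0,0,0,0,-2,30,63,0,0,0,0,-2,38,63,0,0,0,0,-2,44,63,0,0,0,0,-2,48,63,0,0,0,0,-2,50,63,0,0,0,0,-2,50,63,0,0,0,0],
)

```text
time_s: 8.4
position: [0.629, 0.1152, 0.0415]
ee_rot: [-2.265, -2.177, 0.0]
contact_force: [-5.8, -0.3, 7.7]
width: -0.002
```

Call:
jog_arm(
  moves=[0,1,-2,0,0,0,0,0,2,-2,0,0,0,0,0,3,-2,0,0,0,0,0,3,-2,0,0,0,0],
)

```text
time_s: 8.8
position: [0.6313, 0.1151, 0.0426]
ee_rot: [-2.265, -2.176, 0.001]
contact_force: [-5.5, 0.3, 7.3]
width: 0.004
```

```bash
python3 - <<'E'
from look import *
look('p4',.655,.104,.03,50,37,4)
s=st();goal(s,B(-14.5,135),.039,-2.3,'push end')
E
```

```text
[(296, 400, 3), (296, 400, 3)]
t 8.9 p [0.6313, 0.1151, 0.0426] F [-5.7, -0.8, 7.5] w -0.0
push end shift [-0.2, 3.4, 3.6] turn [-0.001, 0.0, 0.0] | j6 0.04 toolY -2.3
```

View pics/p4.png

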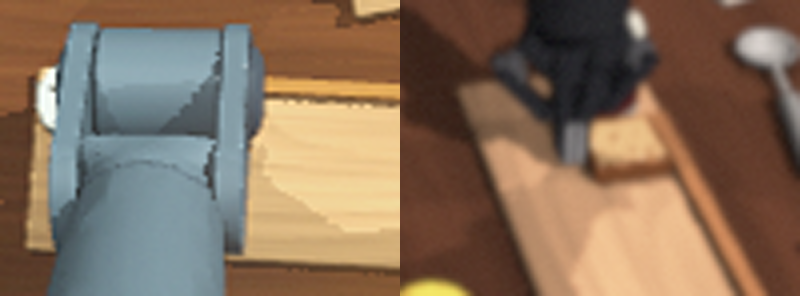

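```bash
python3 - <<'E'
from h import *
for n in('side',):
    f=load(n+'.npz');P=pts(f)
    c,s=np.cos(BY),np.sin(BY);bx=((P[:,:,0]-BC[0])*c+(P[:,:,1]-BC[1])*s)*1000;by=(-(P[:,:,0]-BC[0])*s+(P[:,:,1]-BC[1])*c)*1000;z=P[:,:,2]*1000
    print('slab',np.nanmedian(z[(bx>-60)&(bx<50)&(by>-100)&(by<50)]))
    for b in range(100,170,8):
        print(b,[ (a,round(float(np.nanmedian(z[(abs(bx-a)<4)&(abs(by-b)<4)])),0) if ((abs(bx-a)<4)&(abs(by-b)<4)).any() else None) for a in range(-20,76,8)])
E
```

```text
slab 12.411376045797422
100 [(-20, 185.0), (-12, 186.0), (-4, 181.0), (4, 163.0), (12, 12.0), (20, 13.0), (28, 13.0), (36, 14.0), (44, 13.0), (52, 14.0), (60, 16.0), (68, 23.0)]
108 [(-20, 13.0), (-12, 195.0), (-4, 32.0), (4, 179.0), (12, 31.0), (20, 23.0), (28, 20.0), (36, 19.0), (44, 20.0), (52, 24.0), (60, 20.0), (68, 23.0)]
116 [(-20, 84.0), (-12, 105.0), (-4, 105.0), (4, 193.0), (12, 160.0), (20, 33.0), (28, 31.0), (36, 30.0), (44, 29.0), (52, 31.0), (60, 20.0), (68, 21.0)]
124 [(-20, 69.0), (-12, 74.0), (-4, 53.0), (4, 112.0), (12, 113.0), (20, 106.0), (28, 96.0), (36, 107.0), (44, 32.0), (52, 31.0), (60, 20.0), (68, 22.0)]
132 [(-20, 20.0), (-12, 68.0), (-4, 34.0), (4, 72.0), (12, 55.0), (20, 97.0), (28, 113.0), (36, 115.0), (44, 31.0), (52, 30.0), (60, 22.0), (68, 24.0)]
140 [(-20, 13.0), (-12, 313.0), (-4, 312.0), (4, 32.0), (12, 79.0), (20, 88.0), (28, 31.0), (36, 31.0), (44, 31.0), (52, 31.0), (60, 23.0), (68, 24.0)]
148 [(-20, 314.0), (-12, 314.0), (-4, 311.0), (4, 168.0), (12, 82.0), (20, 30.0), (28, 33.0), (36, 30.0), (44, 31.0), (52, 31.0), (60, 21.0), (68, 24.0)]
156 [(-20, 315.0), (-12, 314.0), (-4, 312.0), (4, 30.0), (12, 31.0), (20, 30.0), (28, 30.0), (36, 30.0), (44, 30.0), (52, 31.0), (60, 23.0), (68, 23.0)]
164 [(-20, 314.0), (-12, 314.0), (-4, 312.0), (4, 308.0), (12, 30.0), (20, 27.0), (28, 30.0), (36, 30.0), (44, 28.0), (52, None), (60, 21.0), (68, 22.0)]
```

Call:
jog_arm(
  moves=[0,1,0,0,0,0,0,0,2,0,0,0,0,0,0,2,0,0,0,0,0,0,3,0,0,0,0,0,0,3,0,0,0,0,0],
)

```text
time_s: 9.4
position: [0.6342, 0.115, 0.0426]
ee_rot: [-2.265, -2.176, 0.002]
contact_force: [-5.9, -0.5, 6.8]
width: 0.004
```

Call:
jog_arm(
  moves=[0,1,0,0,0,0,0,0,2,0,0,0,0,0,0,2,0,0,0,0,0,0,3,0,0,0,0,0,0,3,0,0,0,0,0],
)

```text
time_s: 9.9
position: [0.6355, 0.115, 0.0425]
ee_rot: [-2.262, -2.174, 0.007]
contact_force: [-12.2, -0.2, 13.1]
width: 0.001
```

Call:
jog_arm(
  moves=[0,-10,0,0,0,0,0,0,-20,-30,0,0,0,0,-40,-60,-80,0,0,0,0,-80,-100,-120,0,0,0,0,-100,-140,-130,0,0,0,0,-120,-170,-130,0,0,0,0,-120,-170,-130,0,0,0,0,-120,-170,-130,0,0,0,0],
)

```text
time_s: 10.7
position: [0.4613, 0.0006, 0.1723]
ee_rot: [2.267, 2.172, 0.001]
contact_force: [0.3, 0.7, -1.3]
width: -0.005
```

```bash
python3 - <<'E'
from look import *
look('p5',.66,.104,.03,50,37,4)
s=st()
f=load('top.npz');cv2.imwrite('pics/p5t.png',cv2.resize(f["img"][:,:,::-1],(768,576)))
E
```

```text
[(296, 400, 3), (296, 400, 3)]
t 10.8 p [0.4629, 0.0015, 0.172] F [0.2, 0.5, 0.2] w -0.0
```

View pics/p5.png

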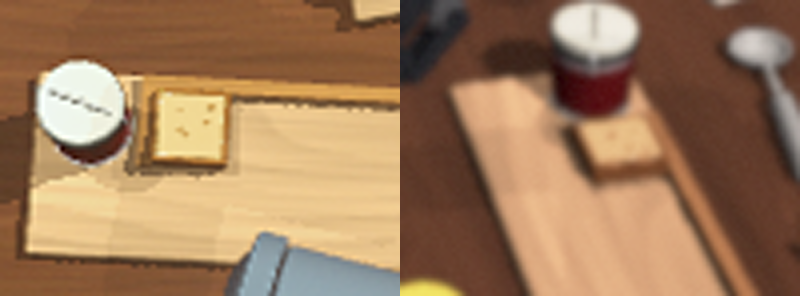

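View pics/p5t.png

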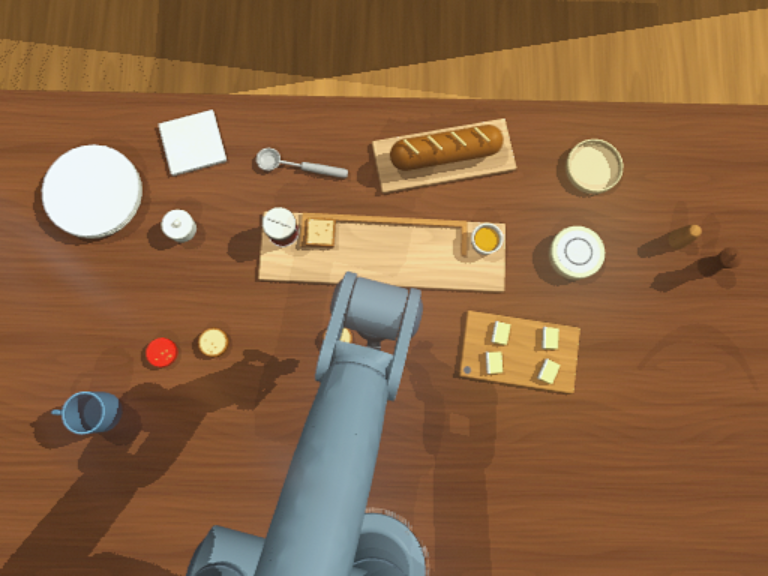

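```bash
python3 - <<'E'
from h import *
meas(load('side.npz'),(.444,.3308),.018,110,12);meas(load('top.npz'),(.446,.330),.018,120,14)
s=st();goal(s,(.445,.3305),.022,-2.3)
E
```

```text
rect [434.3 329.6] [36.3 61.4] 7.9
rect [446.1 329.9] [56.1 56.4] 46.8
t 10.8 p [0.4629, 0.0015, 0.172] F [0.2, 0.5, 0.2] w -0.0
 shift [328.0, -31.5, 149.9] turn [0.002, 0.0, -0.001] | j6 -0.2 toolY -2.3
```

Call:
jog_arm(
  moves=[45,-5,0,0,0,0,40,95,-10,0,0,0,0,85,145,-15,0,0,0,0,85,195,-20,0,0,0,0,85,245,-25,0,0,0,0,85,295,-30,20,0,0,0,85,328,-32,60,0,0,0,85,328,-32,100,0,0,0,85,328,-32,100,0,0,0,85,328,-32,100,0,0,0,85,328,-32,100,0,0,0,85],
)

```text
time_s: 11.9
position: [0.4456, 0.3312, 0.074]
ee_rot: [2.265, 2.175, 0.006]
contact_force: [-0.7, 0.4, 0.4]
width: 0.994
```

```bash
python3 - <<'E'
from h import *
s=st();goal(s,(.445,.3305),.022,-2.3)
E
```

```text
t 11.9 p [0.4456, 0.3312, 0.074] F [-0.7, 0.4, 0.4] w 84.9
 shift [-0.8, -0.7, 52.0] turn [0.003, -0.002, -0.0] | j6 0.48 toolY -2.3
```

Call:
jog_arm(
  moves=[0,0,30,0,0,0,85,0,0,50,0,0,0,85,0,0,50,0,0,0,85,0,0,50,0,0,0,55,0,0,50,0,0,0,55,0,0,50,0,0,0,55,0,0,50,0,0,0,55,0,0,50,0,0,0,55,0,0,50,0,0,0,55],
)

```text
time_s: 12.8
position: [0.4457, 0.3314, 0.0248]
ee_rot: [2.264, 2.175, 0.006]
contact_force: [-0.3, -1.1, 6.6]
width: 0.682
```

```bash
python3 - <<'E'
from h import *
s=st();goal(s,B(5,70),.036,-2.3)
E
```

```text
t 12.8 p [0.4457, 0.3314, 0.0248] F [-0.3, -1.1, 6.6] w 58.2
 shift [-273.8, 217.0, -10.8] turn [0.004, -0.002, 0.0] | j6 0.48 toolY -2.3
```

```bash
sed -i 's/BC=np.array(\[.6437,-.0207\])/BC=np.array([.6442,-.0192])/' h.py; python3 - <<'E'
from h import *
s=st();goal(s,B(5,71),.036,-2.3)
E
```

```text
t 12.8 p [0.4457, 0.3314, 0.0248] F [-0.3, -1.1, 6.6] w 58.2
 shift [-271.3, 217.4, -10.8] turn [0.004, -0.002, 0.0] | j6 0.48 toolY -2.3
```

Call:
jog_arm(
  moves=[0,0,-40,0,0,0,55,0,0,-80,0,0,0,55,-30,24,-90,0,0,0,55,-65,52,-90,0,0,0,55,-100,80,-90,0,0,0,55,-135,108,-90,0,0,0,55,-170,136,-90,0,0,0,55,-205,164,-90,0,0,0,55,-240,192,-90,0,0,0,55,-271,217,-90,0,0,0,55,-271,217,-60,0,0,0,55,-271,217,-40,0,0,0,55,-271,217,-40,0,0,0,55,-271,217,-40,0,0,0,55],
)

```text
time_s: 14.2
position: [0.6503, 0.0513, 0.0631]
ee_rot: [2.265, 2.176, 0.001]
contact_force: [0.8, -1.6, 0.2]
width: 0.681
```

```bash
python3 - <<'E'
from look import *
look('p6',.66,.07,.03,50,37,4)
s=st();goal(s,B(5,71),.0365,-2.3)
E
```

```text
[(296, 400, 3), (296, 400, 3)]
t 14.3 p [0.6511, 0.0514, 0.0642] F [-0.4, 0.4, 0.8] w 58.4
 shift [0.2, 0.8, 27.7] turn [0.004, 0.0, 0.001] | j6 -0.05 toolY -2.3
```

View pics/p6.png

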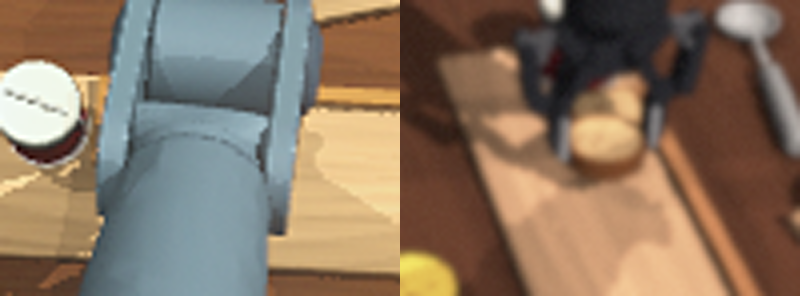

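Call:
jog_arm(
  moves=[0,0,15,0,0,0,55,0,0,27,0,0,0,55,0,0,29,0,0,0,55,0,0,29,0,0,0,55,0,0,28,0,0,0,68,0,0,28,0,0,0,68,0,0,28,0,0,0,68,0,0,0,0,0,0,68,0,0,-40,0,0,0,68,0,-40,-40,0,0,0,20,0,-62,-40,0,0,0,0,0,-62,-40,0,0,0,0,0,-62,0,0,0,0,0,0,-62,20,0,0,0,0,0,-62,20,0,0,0,0],
)

```text
time_s: 15.8
position: [0.5854, 0.0539, 0.0381]
ee_rot: [-2.262, -2.173, 0.007]
contact_force: [-0.4, 0.8, -0.5]
width: 0.001
```

```bash
python3 - <<'E'
from look import *
look('p7',.66,.07,.03,50,37,4)
s=st();goal(s,B(-14.5,71),.041,-2.3)
E
```

```text
[(296, 400, 3), (296, 400, 3)]
t 15.9 p [0.5883, 0.0536, 0.0417] F [0.0, -0.3, 0.2] w -0.1
 shift [0.5, 44.3, 0.7] turn [-0.0, -0.0, 0.0] | j6 -0.06 toolY -2.3
```

View pics/p7.png

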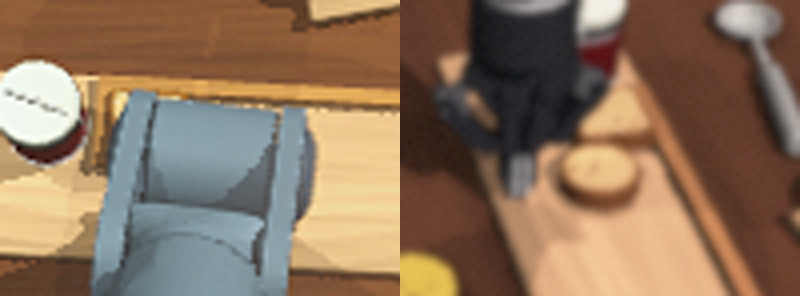

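Call:
jog_arm(
  moves=[0,10,0,0,0,0,0,0,20,0,0,0,0,0,0,28,0,0,0,0,0,0,36,0,0,0,0,0,0,41,0,0,0,0,0,0,43,0,0,0,0,0,0,44,0,0,0,0,0,0,44,0,0,0,0,0],
)

```text
time_s: 16.7
position: [0.6324, 0.052, 0.043]
ee_rot: [-2.265, -2.177, 0.001]
contact_force: [-4.0, 1.1, 7.5]
width: -0.005
```

Call:
jog_arm(
  moves=[0,1,0,0,0,0,0,0,2,0,0,0,0,0,0,2,0,0,0,0,0,0,3,0,0,0,0,0,0,3,0,0,0,0,0],
)

```text
time_s: 17.2
position: [0.6338, 0.052, 0.0429]
ee_rot: [-2.262, -2.175, 0.006]
contact_force: [-12.6, -1.0, 12.5]
width: -0.0
```

Call:
jog_arm(
  moves=[0,-10,0,0,0,0,0,0,-20,0,0,0,0,0,-30,-20,0,0,0,0,0,-58,-20,0,0,0,0,0,-58,0,0,0,0,0,0,-58,25,0,0,0,0,0,-58,44,0,0,0,0,0,-58,44,0,0,0,0,0,-52,44,0,0,0,0,0,-46,44,0,0,0,0,0,-41,44,0,0,0,0,0,-39,44,0,0,0,0,0,-39,44,0,0,0,0,0],
)

```text
time_s: 18.5
position: [0.6768, 0.0117, 0.0418]
ee_rot: [-2.264, -2.177, 0.0]
contact_force: [-0.5, 0.9, 0.2]
width: -0.002
```

```bash
python3 - <<'E'
from look import *
look('p8',.66,.07,.03,50,37,4)
s=st();goal(s,B(30,34),.042,-2.3)
E
```

```text
[(296, 400, 3), (296, 400, 3)]
t 18.6 p [0.6771, 0.0112, 0.0419] F [-0.1, 0.3, 0.1] w 0.1
 shift [2.3, -1.7, -0.1] turn [0.0, 0.0, 0.0] | j6 -0.11 toolY -2.3
```

View pics/p8.png

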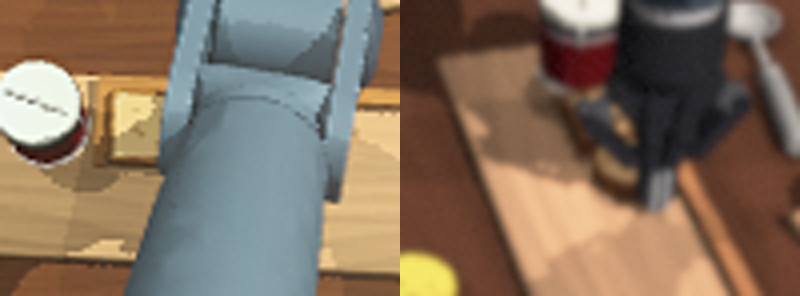

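Call:
jog_arm(
  moves=[1,0,0,0,0,0,0,2,0,0,0,0,0,0,3,0,0,0,0,0,0,4,0,0,0,0,0,0,4,0,0,0,0,0,0],
)

```text
time_s: 19.1
position: [0.6775, 0.0145, 0.0419]
ee_rot: [2.265, 2.176, -0.001]
contact_force: [-0.2, -4.0, 0.7]
width: 0.001
```

Call:
jog_arm(
  moves=[1,0,0,0,0,0,0,2,0,0,0,0,0,0,2,0,0,0,0,0,0],
)

```text
time_s: 19.4
position: [0.6776, 0.0148, 0.042]
ee_rot: [2.263, 2.175, -0.004]
contact_force: [-1.8, -9.5, 0.8]
width: 0.004
```

Call:
jog_arm(
  moves=[-8,0,0,0,0,0,0,-20,0,-30,0,0,0,20,-60,-30,-80,0,0,0,85,-100,-70,-100,0,0,0,85,-140,-70,-100,0,0,0,85,-140,-70,-100,0,0,0,85,-140,-70,-100,0,0,0,85],
)

```text
time_s: 20.1
position: [0.6018, -0.1215, 0.1425]
ee_rot: [2.268, 2.172, 0.002]
contact_force: [0.3, 0.1, -0.4]
width: 0.994
```

```bash
python3 - <<'E'
from look import *
look('p9',.6,.08,.03,60,50,3)
s=st();
meas(load('top.npz'),(.457,.0743),.018,120,14);meas(load('side.npz'),(.455,.0753),.018,110,14)
goal(s,(.456,.0748),.022,-2.3)
E
```

```text
[(300, 360, 3), (300, 360, 3)]
t 20.2 p [0.6019, -0.1191, 0.1412] F [0.6, 0.9, -0.6] w 85.1
rect [455.8  73.9] [55.4 54.5] 58.5
rect [452.7  72.5] [54.6 54.5] 67.7
 shift [187.7, -153.5, 119.5] turn [-0.001, -0.001, 0.0] | j6 -0.34 toolY -2.3
```

View pics/p9.png

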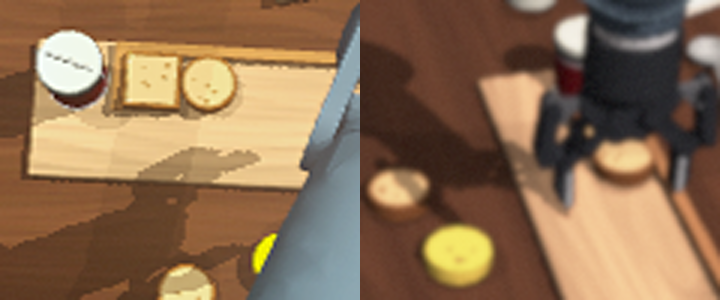

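Call:
jog_arm(
  moves=[40,-35,0,0,0,0,85,80,-70,0,0,0,0,85,120,-105,0,0,0,0,85,160,-135,20,0,0,0,85,187,-154,50,0,0,0,85,187,-154,75,0,0,0,85,187,-154,75,0,0,0,85,187,-154,75,0,0,0,85],
)

```text
time_s: 21.0
position: [0.4556, 0.0738, 0.0667]
ee_rot: [-2.263, -2.178, 0.001]
contact_force: [0.4, -0.2, 0.5]
width: 0.997
```

```bash
python3 - <<'E'
from h import *
s=st();goal(s,(.4553,.074),.024,-2.3)
E
```

```text
t 21.0 p [0.4556, 0.0738, 0.0667] F [0.4, -0.2, 0.5] w 85.1
 shift [0.1, -0.3, 42.7] turn [-0.001, -0.0, 0.002] | j6 -0.05 toolY -2.2
```

Call:
jog_arm(
  moves=[0,0,30,0,0,0,85,0,0,43,0,0,0,85,0,0,43,0,0,0,85,0,0,43,0,0,0,55,0,0,43,0,0,0,55,0,0,43,0,0,0,55,0,0,43,0,0,0,55,0,0,43,0,0,0,55,0,0,43,0,0,0,55],
)

```text
time_s: 21.9
position: [0.4568, 0.0728, 0.0255]
ee_rot: [2.264, 2.175, 0.002]
contact_force: [-1.5, -1.0, 5.3]
width: 0.68
```

```bash
python3 - <<'E'
from h import *
s=st();goal(s,B(5,10),.036,-2.3)
E
```

```text
t 21.9 p [0.4568, 0.0728, 0.0255] F [-1.5, -1.0, 5.3] w 58.1
 shift [-74.4, 196.0, -10.0] turn [0.002, 0.0, 0.0] | j6 -0.05 toolY -2.3
```

Call:
jog_arm(
  moves=[0,0,-40,0,0,0,55,0,0,-75,0,0,0,55,-15,40,-80,0,0,0,55,-30,80,-80,0,0,0,55,-45,120,-80,0,0,0,55,-60,160,-80,0,0,0,55,-74,195,-80,0,0,0,55,-74,195,-80,0,0,0,55,-74,195,-50,0,0,0,55,-74,195,-40,0,0,0,55,-74,195,-40,0,0,0,55,-74,195,-40,0,0,0,55],
)

```text
time_s: 23.1
position: [0.6472, -0.0085, 0.0645]
ee_rot: [2.265, 2.177, 0.0]
contact_force: [-0.3, 0.7, 0.7]
width: 0.679
```

```bash
python3 - <<'E'
from look import *
look('p10',.66,.03,.03,50,37,4)
s=st();goal(s,B(5,10),.037,-2.3)
E
```

```text
[(296, 400, 3), (296, 400, 3)]
t 23.2 p [0.6481, -0.0087, 0.0654] F [0.5, -0.2, -0.2] w 58.1
 shift [-0.7, 1.5, 28.4] turn [0.002, 0.0, 0.0] | j6 -0.15 toolY -2.3
```

View pics/p10.png

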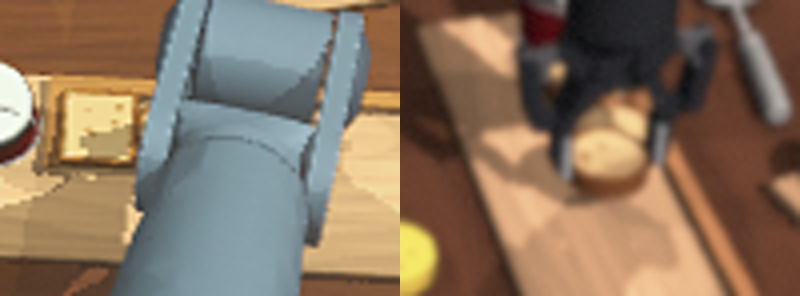

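Held well. Lower it, release, and set up for the push.

Call:
jog_arm(
  moves=[0,0,15,0,0,0,55,0,0,27,0,0,0,55,0,0,29,0,0,0,55,0,0,29,0,0,0,55,0,0,28,0,0,0,68,0,0,28,0,0,0,68,0,0,28,0,0,0,68,0,0,0,0,0,0,68,0,0,-40,0,0,0,68,0,-40,-40,0,0,0,20,0,-62,-40,0,0,0,0,0,-62,-40,0,0,0,0,0,-62,0,0,0,0,0,0,-62,21,0,0,0,0,0,-62,21,0,0,0,0],
)

```text
time_s: 24.7
position: [0.583, -0.0058, 0.0391]
ee_rot: [-2.261, -2.172, 0.006]
contact_force: [-0.2, 0.3, -0.1]
width: 0.002
```

```bash
python3 - <<'E'
from h import *
s=st();goal(s,B(-14.5,10),.042,-2.3)
E
```

```text
t 24.7 p [0.583, -0.0058, 0.0391] F [-0.2, 0.3, -0.1] w 0.2
 shift [-0.9, 47.1, -3.2] turn [-0.007, -0.001, -0.0] | j6 -0.16 toolY -2.3
```

Call:
jog_arm(
  moves=[0,10,0,0,0,0,0,0,20,0,0,0,0,0,0,28,0,0,0,0,0,0,36,0,0,0,0,0,0,41,0,0,0,0,0,0,43,0,0,0,0,0,0,45,0,0,0,0,0,0,46,0,0,0,0,0,0,46,0,0,0,0,0],
)

```text
time_s: 25.6
position: [0.6317, -0.0081, 0.0442]
ee_rot: [-2.264, -2.176, 0.002]
contact_force: [-5.2, -0.6, 9.4]
width: 0.002
```

Call:
jog_arm(
  moves=[0,1,0,0,0,0,0,0,2,0,0,0,0,0,0,2,0,0,0,0,0],
)

```text
time_s: 25.9
position: [0.6321, -0.0081, 0.044]
ee_rot: [-2.262, -2.175, 0.007]
contact_force: [-12.6, -0.4, 13.0]
width: 0.001
```

Against the strip. Now go around and push it along the row.

Call:
jog_arm(
  moves=[0,-10,0,0,0,0,0,0,-20,0,0,0,0,0,-30,-20,0,0,0,0,0,-58,-20,0,0,0,0,0,-58,0,0,0,0,0,0,-58,25,0,0,0,0,0,-58,43,0,0,0,0,0,-58,43,0,0,0,0,0,-52,43,0,0,0,0,0,-46,43,0,0,0,0,0,-41,43,0,0,0,0,0,-37,43,0,0,0,0,0,-36,43,0,0,0,0,0,-36,43,0,0,0,0,0],
)

```text
time_s: 27.3
position: [0.6747, -0.0457, 0.0428]
ee_rot: [-2.265, -2.177, 0.0]
contact_force: [-1.0, -1.4, 0.0]
width: -0.001
```

Call:
jog_arm(
  moves=[1,0,0,0,0,0,0,2,0,0,0,0,0,0,2,0,0,0,0,0,0],
)

```text
time_s: 27.6
position: [0.6749, -0.0453, 0.0429]
ee_rot: [2.264, 2.176, -0.003]
contact_force: [-1.7, -5.6, -0.6]
width: -0.002
```

Call:
jog_arm(
  moves=[1,0,0,0,0,0,0,2,0,0,0,0,0,0,2,0,0,0,0,0,0],
)

```text
time_s: 27.9
position: [0.675, -0.045, 0.0432]
ee_rot: [2.263, 2.175, -0.006]
contact_force: [-3.0, -10.7, 1.1]
width: -0.002
```

Call:
jog_arm(
  moves=[-8,0,0,0,0,0,0,-20,0,-30,0,0,0,20,-30,-40,-80,0,0,0,60,-40,-90,-120,0,0,0,60,-50,-140,-140,0,0,0,60,-55,-190,-140,0,0,0,60,-55,-225,-140,0,0,0,60,-55,-225,-140,0,0,0,60,-55,-225,-140,0,0,0,60],
)

```text
time_s: 28.8
position: [0.4467, -0.0875, 0.183]
ee_rot: [2.267, 2.175, 0.002]
contact_force: [-0.2, 0.2, -0.0]
width: 0.702
```

```bash
python3 - <<'E'
from look import *
s=st();look('p11',.66,.05,.03,55,40,3)
f=load('top.npz');cv2.imwrite('pics/p11t.png',cv2.resize(f["img"][:,:,::-1],(768,576)))
c=f["img"][135:200,165:345,::-1];cv2.imwrite('pics/p11c.png',cv2.resize(c,None,fx=4.4,fy=4.4,interpolation=cv2.INTER_CUBIC))
E
```

```text
t 28.8 p [0.4467, -0.0875, 0.183] F [-0.2, 0.2, -0.0] w 59.9
[(240, 330, 3), (240, 330, 3)]
```

View pics/p11c.png

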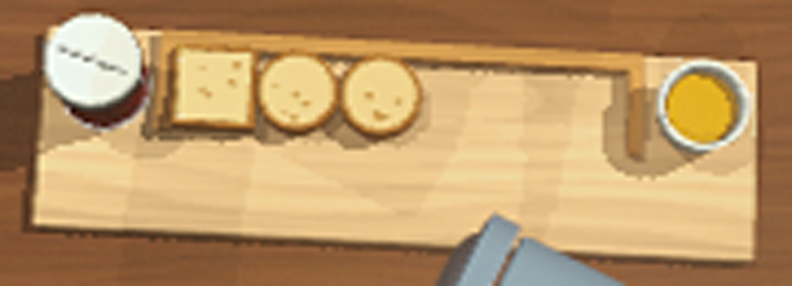

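View pics/p11.png

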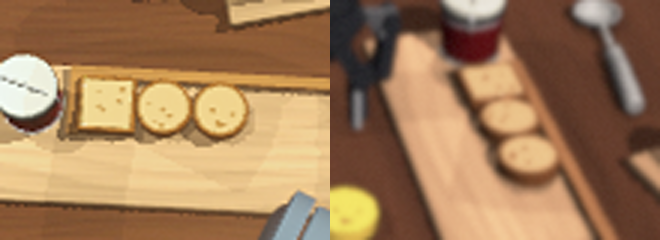

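View pics/p11t.png

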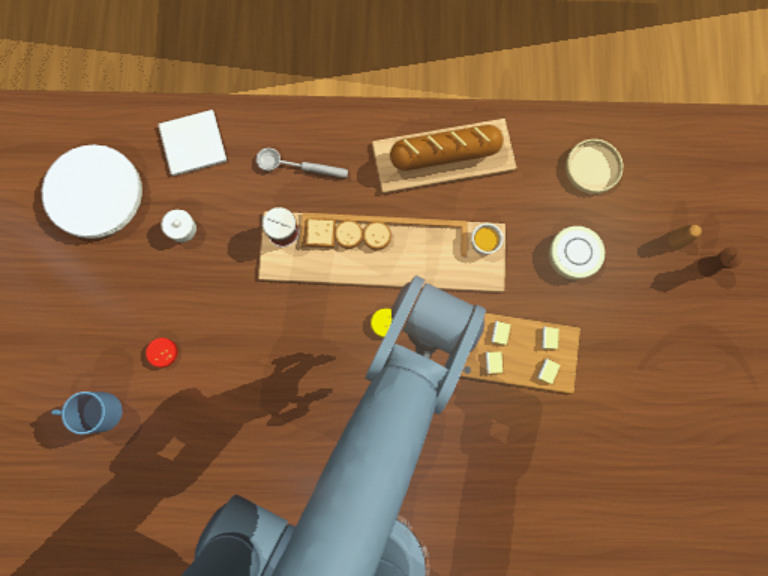

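```bash
python3 - <<'E'
from h import *
f=load('top.npz')
# crumb vs crust: hsv saturation; print row profile across row centre line at z=.03, board y from 175 to -30
im=f["img"]
for bx in (15,30,45):
    row=[]
    for by in range(185,-25,-3):
        u=proj(f,[*B(bx,by),.03]);row.append((by,int(cv2.getRectSubPix(im[:,:,1].copy(),(1,1),tuple(u.astype(float)))[0,0])))
    print(bx,' '.join(f'{a}:{b}' for a,b in row))
for by in (135,75,15):
    print(by,' '.join(f'{bx}:{int(cv2.getRectSubPix(im[:,:,1].copy(),(1,1),tuple(proj(f,[*B(bx,by),.03]).astype(float)))[0,0])}' for bx in range(-15,75,3)))
def circ(xy):
    c=proj(f,[*xy,.03]);x0,y0=(c-16).astype(int)
    a=cv2.resize(im[y0:y0+32,x0:x0+32],None,fx=4,fy=4,interpolation=cv2.INTER_CUBIC)
    h=cv2.cvtColor(a,cv2.COLOR_RGB2HSV);return a
for by in(135,75,15): r=meas(f,B(30,by),.03,175,11)
print(B(30,135),B(30,75),B(30,15))
E
```

```text
15 185:97 182:144 179:113 176:112 173:124 170:98 167:81 164:102 161:153 158:203 155:219 152:217 149:217 146:216 143:216 140:216 137:216 134:216 131:216 128:216 125:215 122:215 119:215 116:217 113:213 110:182 107:137 104:99 101:88 98:119 95:177 92:213 89:216 86:209 83:201 80:210 77:216 74:216 71:214 68:212 65:215 62:216 59:215 56:196 53:137 50:103 47:92 44:90 41:91 38:121 35:177 32:212 29:215 26:214 23:212 20:197 17:158 14:161 11:171 8:195 5:211 2:215 -1:214 -4:194 -7:134 -10:113 -13:139 -16:164 -19:173 -22:185
30 185:91 182:96 179:138 176:106 173:135 170:130 167:81 164:94 161:162 158:211 155:219 152:217 149:217 146:216 143:211 140:211 137:217 134:217 131:216 128:215 125:211 122:200 119:201 116:216 113:214 110:191 107:116 104:101 101:160 98:209 95:216 92:210 89:212 86:214 83:215 80:214 77:208 74:204 71:213 68:214 65:214 62:214 59:214 56:214 53:213 50:188 47:117 44:104 41:157 38:205 35:215 32:213 29:210 26:185 23:166 20:187 17:214 14:213 11:212 8:213 5:211 2:205 -1:209 -4:213 -7:212 -10:187 -13:133 -16:147 -19:167 -22:185
45 185:152 182:154 179:131 176:150 173:156 170:141 167:103 164:1
[... 566 characters left out ...]
0:217 33:216 36:215 39:216 42:216 45:216 48:216 51:218 54:203 57:144 60:134 63:154 66:154 69:143 72:99
75 -15:200 -12:198 -9:203 -6:151 -3:77 0:75 3:129 6:176 9:186 12:193 15:216 18:215 21:211 24:200 27:161 30:200 33:213 36:214 39:214 42:214 45:214 48:214 51:216 54:199 57:142 60:139 63:159 66:157 69:144 72:101
15 -15:202 -12:201 -9:199 -6:148 -3:82 0:78 3:130 6:192 9:206 12:173 15:160 18:193 21:215 24:213 27:212 30:213 33:213 36:212 39:212 42:213 45:213 48:213 51:214 54:201 57:151 60:135 63:161 66:162 69:144 72:100
rect [679.9 114.6] [52.5 52.3] 87.4
rect [677.2  54.2] [48.9 50.5] 0.8
rect [675.1  -5.9] [49.7 50.6] 0.7
[0.67959362 0.11448729] [0.67718572 0.05453563] [ 0.67477781 -0.00541604]
```

```bash
python3 - <<'E'
from h import *
f=load('top0.npz');s=load('side0.npz')
for g,nm in((f,'top'),(s,'side')):
  for cx,cy in((205,132),(178,250),(404,152),(397,286)):
    X=ray(f,(300+cx/6,200+cy/6),.026)[:2]
    c=proj(g,[*X,.026]);x0,y0=(c-13).astype(int)
    a=cv2.resize(g["img"][y0:y0+26,x0:x0+26],None,fx=6,fy=6,interpolation=cv2.INTER_CUBIC).astype(int)
    m=((a.min(2)>(115 if nm=='top' else 120))).astype(np.uint8)
    cs,_=cv2.findContours(m,cv2.RETR_EXTERNAL,cv2.CHAIN_APPROX_NONE);cc=max(cs,key=cv2.contourArea)[:,0,:]
    W=np.array([ray(g,p,.026)[:2] for p in (cc+.5)/6-.5+[x0,y0]]).astype(np.float32)*1000
    r=cv2.minAreaRect(W);print(nm,X.round(3),np.round(r[0],1),np.round(r[1],1),round(r[2],1))
E
```

```text
top [ 0.469 -0.265] [ 470.4 -263.6] [33.4 46.1] 77.4
top [ 0.408 -0.25 ] [ 409.1 -248.1] [45.6 33.2] 1.9
top [ 0.459 -0.368] [ 461.3 -366.8] [34.  46.3] 85.8
top [ 0.39  -0.362] [ 392.3 -360.6] [33.2 46.8] 65.1
side [ 0.469 -0.265] [ 468.7 -265. ] [39.  45.9] 77.0
side [ 0.408 -0.25 ] [ 408.6 -251. ] [45.9 40.8] 3.7
side [ 0.459 -0.368] [ 459.6 -368.8] [39.5 46.4] 86.7
side [ 0.39  -0.362] [ 390.8 -361.8] [37.  45.8] 65.2
```

```bash
python3 - <<'E'
from h import *
s=st();goal(s,(.4695,-.2648),.09,77.4)
E
```

```text
t 28.9 p [0.4488, -0.0879, 0.1834] F [1.2, 0.1, -0.2] w 60.1
 shift [-175.9, 27.6, 93.5] turn [0.002, 0.001, -1.391] | j6 -0.4 toolY -2.3
```

Call:
jog_arm(
  moves=[-30,5,10,0,0,-0.14,55,-60,10,20,0,0,-0.28,55,-90,15,30,0,0,-0.42,55,-120,20,30,0,0,-0.56,55,-150,24,40,0,0,-0.7,55,-176,28,50,0,0,-0.84,55,-176,28,60,0,0,-0.98,55,-176,28,70,0,0,-1.12,55,-176,28,80,0,0,-1.26,55,-176,28,90,0,0,-1.391,55,-176,28,90,0,0,-1.391,55,-176,28,90,0,0,-1.391,55],
)

```text
time_s: 30.1
position: [0.4698, -0.265, 0.0925]
ee_rot: [-0.348, -3.122, -0.001]
contact_force: [-0.4, 1.0, 0.7]
width: 0.646
```

```bash
python3 - <<'E'
from look import *
look('p12',.46,-.27,.05,50,37,4)
s=st();goal(s,(.4695,-.2648),.039,77.4)
E
```

```text
[(296, 400, 3), (296, 400, 3)]
t 30.2 p [0.4698, -0.2652, 0.0933] F [-0.2, 0.0, -0.5] w 55.1
 shift [0.4, 0.3, 54.3] turn [-0.0, 0.001, -0.001] | j6 -2.07 toolY 77.3
```

View pics/p12.png

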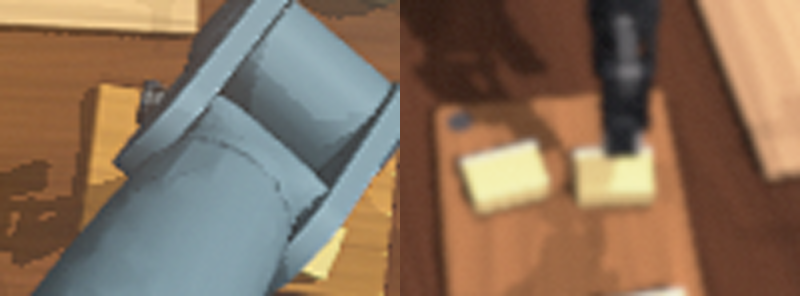

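Call:
jog_arm(
  moves=[0,0,30,0,0,0,55,0,0,54,0,0,0,55,0,0,54,0,0,0,55,0,0,54,0,0,0,25,0,0,54,0,0,0,25,0,0,54,0,0,0,25,0,0,54,0,0,0,25,0,0,54,0,0,0,25],
  grip_force=40,
)

```text
time_s: 31.0
position: [0.4702, -0.2658, 0.0406]
ee_rot: [0.344, 3.12, -0.003]
contact_force: [0.3, 0.4, 6.9]
width: 0.336
```

```bash
python3 - <<'E'
from h import *
s=st();goal(s,B(30,135),.1,87.7)
E
```

```text
t 31.0 p [0.4702, -0.2658, 0.0406] F [0.3, 0.4, 6.9] w 28.7
 shift [-121.6, 416.7, -59.7] turn [-0.002, 0.003, -0.18] | j6 -2.08 toolY 77.4
```

Call:
jog_arm(
  moves=[0,0,-40,0,0,0,25,0,0,-65,0,0,0,25,-11,38,-70,0,0,-0.02,25,-22,76,-70,0,0,-0.04,25,-33,114,-70,0,0,-0.06,25,-44,152,-70,0,0,-0.08,25,-55,190,-70,0,0,-0.1,25,-66,228,-70,0,0,-0.12,25,-77,266,-70,0,0,-0.14,25,-88,304,-70,0,0,-0.16,25,-99,342,-70,0,0,-0.18,25,-110,380,-70,0,0,-0.18,25,-120,410,-70,0,0,-0.18,25,-122,417,-70,0,0,-0.18,25,-122,417,-70,0,0,-0.18,25,-122,417,-70,0,0,-0.18,25],
)

```text
time_s: 32.6
position: [0.6784, 0.1148, 0.1086]
ee_rot: [-0.063, -3.14, 0.001]
contact_force: [-0.6, -0.3, 0.2]
width: 0.336
```

```bash
python3 - <<'E'
from look import *
look('p13',.67,.1,.06,50,37,4)
s=st();goal(s,B(30,135),.0595,87.7)
E
```

```text
[(296, 400, 3), (296, 400, 3)]
t 32.7 p [0.6784, 0.1143, 0.1087] F [-1.4, 0.5, 0.2] w 28.7
 shift [-1.2, 0.2, 49.2] turn [-0.0, -0.001, -0.001] | j6 -1.53 toolY 87.6
```

View pics/p13.png

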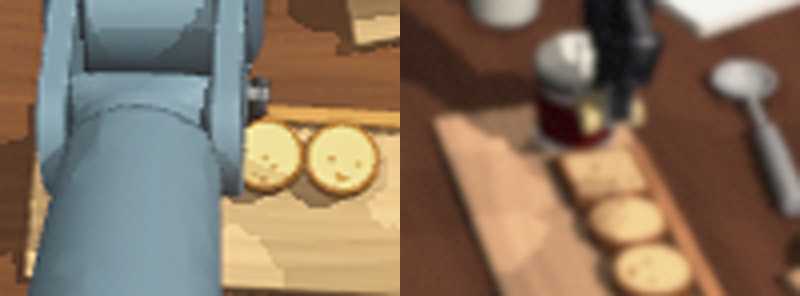

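Call:
jog_arm(
  moves=[-1,0,25,0,0,0,25,-1,0,42,0,0,0,25,-1,0,47,0,0,0,25,-1,0,48.5,0,0,0,25,-1,0,49,0,0,0,25],
)

```text
time_s: 33.2
position: [0.6801, 0.1153, 0.06]
ee_rot: [0.063, 3.141, 0.0]
contact_force: [0.3, -1.0, -0.3]
width: 0.333
```

Call:
jog_arm(
  moves=[0,0,1,0,0,0,25,0,0,1.5,0,0,0,25,0,0,1.5,0,0,0,25],
)

```text
time_s: 33.5
position: [0.6803, 0.1156, 0.0587]
ee_rot: [0.062, 3.14, -0.0]
contact_force: [-0.8, -0.1, -1.0]
width: 0.335
```

Call:
jog_arm(
  moves=[0,0,0.5,0,0,0,25,0,0,1,0,0,0,25,0,0,1,0,0,0,25],
)

```text
time_s: 33.8
position: [0.6803, 0.1156, 0.0587]
ee_rot: [0.062, 3.141, -0.0]
contact_force: [-3.5, -0.4, 6.5]
width: 0.338
```

Contact. Release and lift.

Call:
jog_arm(
  moves=[0,0,0,0,0,0,42,0,0,0,0,0,0,42,0,0,0,0,0,0,42,0,0,-15,0,0,0,42,0,0,-50,0,0,0,50,20,-40,-70,0,0,0,55,50,-85,-70,0,0,0,55,80,-130,-70,0,0,0,55,110,-175,-70,0,0,0,55,140,-220,-70,0,0,0,55,170,-260,-70,0,0,0,55,170,-260,-70,0,0,0,55,170,-260,-70,0,0,0,55],
)

```text
time_s: 35.1
position: [0.4989, -0.139, 0.128]
ee_rot: [0.068, 3.14, -0.0]
contact_force: [0.4, 0.5, 0.2]
width: 0.642
```

```bash
python3 - <<'E'
from look import *
look('p14',.67,.08,.03,50,37,4)
s=st();goal(s,(.409,-.250),.09,92.3)
E
```

```text
[(296, 400, 3), (296, 400, 3)]
t 35.2 p [0.5003, -0.1374, 0.128] F [-0.2, -0.2, -0.6] w 55.3
 shift [86.7, -116.2, 37.9] turn [-0.0, 0.001, -0.08] | j6 -2.02 toolY 87.7
```

View pics/p14.png

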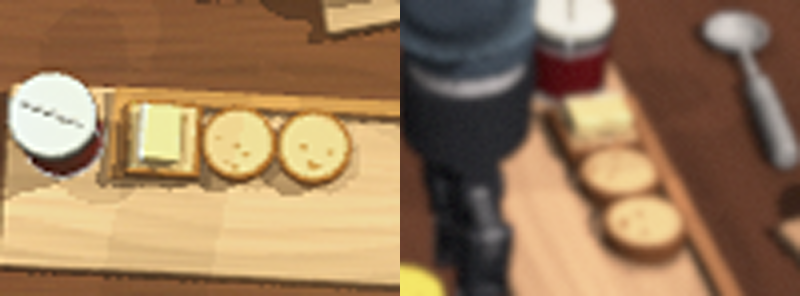

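Call:
jog_arm(
  moves=[25,-35,0,0,0,-0.03,55,50,-70,10,0,0,-0.06,55,75,-100,20,0,0,-0.08,55,87,-116,30,0,0,-0.08,55,87,-116,38,0,0,-0.08,55,87,-116,38,0,0,-0.08,55,87,-116,38,0,0,-0.08,55],
)

```text
time_s: 35.9
position: [0.4093, -0.249, 0.0894]
ee_rot: [-0.067, 3.141, 0.0]
contact_force: [0.5, 0.2, 0.4]
width: 0.647
```

```bash
python3 - <<'E'
from h import *
s=st();goal(s,(.409,-.250),.039,92.3)
E
```

```text
t 35.9 p [0.4093, -0.249, 0.0894] F [0.5, 0.2, 0.4] w 55.3
 shift [0.3, -1.0, 50.4] turn [0.0, 0.0, 0.002] | j6 -2.4 toolY 92.4
```

Call:
jog_arm(
  moves=[0,-1,30,0,0,0,55,0,-1,50,0,0,0,55,0,-1,50,0,0,0,55,0,-1,50,0,0,0,25,0,-1,50,0,0,0,25,0,-1,50,0,0,0,25,0,-1,50,0,0,0,25,0,-1,50,0,0,0,25],
)

```text
time_s: 36.7
position: [0.4095, -0.2517, 0.0409]
ee_rot: [-0.063, 3.138, -0.003]
contact_force: [0.7, 2.2, 7.1]
width: 0.334
```

```bash
python3 - <<'E'
from h import *
s=st();goal(s,B(30,75),.1,87.7)
E
```

```text
t 36.7 p [0.4095, -0.2517, 0.0409] F [0.7, 2.2, 7.1] w 28.5
 shift [-279.9, 295.2, -58.9] turn [-0.002, 0.003, 0.08] | j6 -2.4 toolY 92.3
```

Call:
jog_arm(
  moves=[0,0,-40,0,0,0,25,0,0,-65,0,0,0,25,-27,28,-70,0,0,0,25,-54,57,-70,0,0,0,25,-82,86,-70,0,0,0.02,25,-110,116,-70,0,0,0.04,25,-138,145,-70,0,0,0.06,25,-166,175,-70,0,0,0.08,25,-194,205,-70,0,0,0.08,25,-222,234,-70,0,0,0.08,25,-250,264,-70,0,0,0.08,25,-275,290,-70,0,0,0.08,25,-280,295,-60,0,0,0.08,25,-280,295,-40,0,0,0.08,25,-280,295,-40,0,0,0.08,25,-280,295,-40,0,0,0.08,25],
)

```text
time_s: 38.3
position: [0.6751, 0.0544, 0.0786]
ee_rot: [-0.064, -3.139, 0.0]
contact_force: [0.0, 0.4, -0.1]
width: 0.334
```

```bash
python3 - <<'E'
from look import *
look('p15',.67,.08,.06,50,37,4)
s=st();goal(s,B(30,75),.059,87.7)
E
```

```text
[(296, 400, 3), (296, 400, 3)]
t 38.4 p [0.6764, 0.0543, 0.0802] F [0.4, -0.2, -0.2] w 28.4
 shift [-0.8, 0.2, 21.2] turn [-0.0, 0.001, -0.001] | j6 -1.62 toolY 87.7
```

View pics/p15.png

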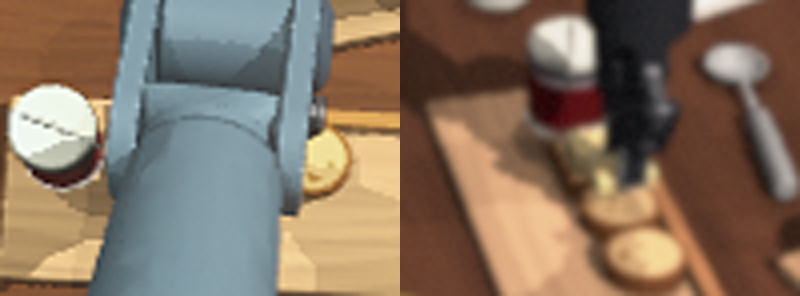

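Call:
jog_arm(
  moves=[-1,0,14,0,0,0,25,-1,0,19,0,0,0,25,-1,0,21,0,0,0,25,-1,0,22,0,0,0,25,-1,0,22,0,0,0,25],
)

```text
time_s: 38.9
position: [0.6768, 0.0548, 0.0589]
ee_rot: [-0.062, -3.139, 0.001]
contact_force: [-7.8, -0.8, 11.9]
width: 0.333
```

Call:
jog_arm(
  moves=[0,0,-1,0,0,0,25,0,0,-1,0,0,0,42,0,0,-1,0,0,0,42,0,0,-1,0,0,0,42,0,0,-15,0,0,0,42,0,0,-50,0,0,0,50,20,-40,-70,0,0,0,55,50,-85,-70,0,0,0,55,80,-130,-70,0,0,0,55,110,-175,-70,0,0,0,55,140,-220,-70,0,0,0,55,160,-250,-70,0,0,0,55,160,-250,-70,0,0,0,55,160,-250,-70,0,0,0,55],
)

```text
time_s: 40.3
position: [0.5072, -0.1896, 0.1283]
ee_rot: [0.067, 3.14, -0.001]
contact_force: [0.2, 0.2, -0.0]
width: 0.642
```

```bash
python3 - <<'E'
from look import *
look('p16',.67,.08,.03,50,37,4)
s=st();goal(s,(.4605,-.3684),.09,86)
E
```

```text
[(296, 400, 3), (296, 400, 3)]
t 40.4 p [0.508, -0.188, 0.1279] F [0.3, 0.5, -0.0] w 55.0
 shift [40.4, -182.1, 37.9] turn [-0.0, 0.001, 0.031] | j6 -2.1 toolY 87.8
```

View pics/p16.png

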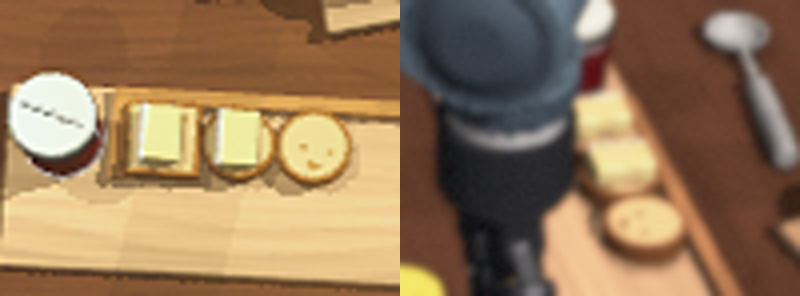

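Call:
jog_arm(
  moves=[9,-40,0,0,0,0.01,55,18,-80,5,0,0,0.02,55,27,-120,15,0,0,0.03,55,36,-160,25,0,0,0.03,55,40,-182,38,0,0,0.03,55,40,-182,38,0,0,0.03,55,40,-182,38,0,0,0.03,55],
)

```text
time_s: 41.1
position: [0.461, -0.3676, 0.089]
ee_rot: [-0.108, -3.139, -0.002]
contact_force: [0.1, 1.2, 0.7]
width: 0.643
```

```bash
python3 - <<'E'
from look import *
look('p17',.45,-.3,.03,50,37,4)
s=st();goal(s,(.4605,-.3684),.039,86)
E
```

```text
[(296, 400, 3), (296, 400, 3)]
t 41.2 p [0.4612, -0.3673, 0.0897] F [0.1, 0.0, 0.1] w 54.9
 shift [0.7, -1.2, 50.7] turn [-0.0, 0.0, 0.002] | j6 -2.37 toolY 86.1
```

View pics/p17.png

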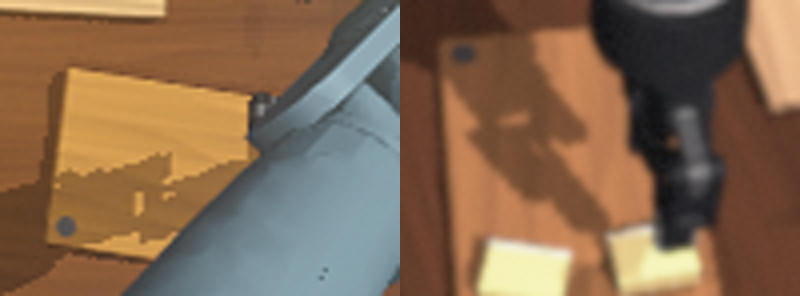

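Call:
jog_arm(
  moves=[1,-1,30,0,0,0,55,1,-1,50,0,0,0,55,1,-1,50,0,0,0,55,1,-1,50,0,0,0,25,1,-1,50,0,0,0,25,1,-1,50,0,0,0,25,1,-1,50,0,0,0,25,1,-1,50,0,0,0,25],
)

```text
time_s: 42.0
position: [0.4602, -0.3704, 0.0412]
ee_rot: [0.11, 3.137, -0.003]
contact_force: [1.3, 2.0, 6.5]
width: 0.333
```

```bash
python3 - <<'E'
from h import *
s=st();goal(s,B(30,15),.1,87.7)
E
```

```text
t 42.0 p [0.4602, -0.3704, 0.0412] F [1.3, 2.0, 6.5] w 28.4
 shift [-188.7, 379.0, -59.0] turn [-0.002, 0.002, -0.03] | j6 -2.37 toolY 86.0
```

Call:
jog_arm(
  moves=[0,0,-40,0,0,0,25,0,0,-65,0,0,0,25,-19,37,-70,0,0,0,25,-37,75,-70,0,0,0,25,-56,112,-70,0,0,-0.01,25,-74,150,-70,0,0,-0.02,25,-93,188,-70,0,0,-0.03,25,-112,225,-70,0,0,-0.03,25,-130,262,-70,0,0,-0.03,25,-149,300,-70,0,0,-0.03,25,-168,338,-70,0,0,-0.03,25,-185,372,-70,0,0,-0.03,25,-189,379,-60,0,0,-0.03,25,-189,379,-40,0,0,-0.03,25,-189,379,-40,0,0,-0.03,25,-189,379,-40,0,0,-0.03,25],
)

```text
time_s: 43.6
position: [0.6733, -0.0053, 0.0787]
ee_rot: [-0.064, -3.139, -0.0]
contact_force: [0.1, -0.2, 0.1]
width: 0.33
```

```bash
python3 - <<'E'
from look import *
look('p18',.67,.04,.06,50,37,4)
s=st();goal(s,B(30,15),.0592,87.7)
f=load('top.npz')
E
```

```text
[(296, 400, 3), (296, 400, 3)]
t 43.7 p [0.6743, -0.0055, 0.0802] F [-0.3, -0.1, -0.2] w 28.3
 shift [-0.4, 0.1, 21.0] turn [-0.0, 0.001, -0.001] | j6 -1.71 toolY 87.7
```

View pics/p18.png

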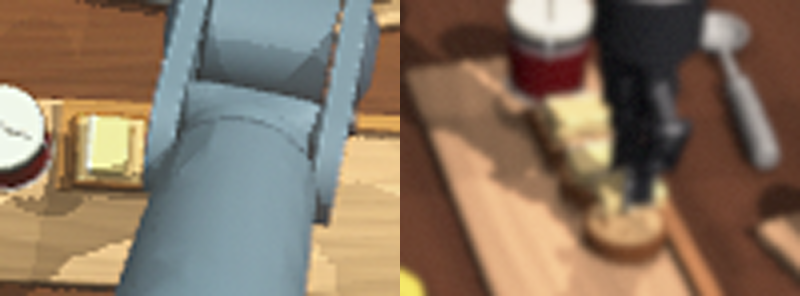

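Call:
jog_arm(
  moves=[0,0,14,0,0,0,25,0,0,19,0,0,0,25,0,0,20.5,0,0,0,25,0,0,21,0,0,0,25,0,0,21,0,0,0,25],
)

```text
time_s: 44.2
position: [0.6735, -0.005, 0.0592]
ee_rot: [-0.062, -3.139, 0.001]
contact_force: [-6.9, -0.5, 8.3]
width: 0.333
```

Call:
jog_arm(
  moves=[0,0,-1,0,0,0,25,0,0,-1,0,0,0,42,0,0,-1,0,0,0,42,0,0,-1,0,0,0,42,0,0,-15,0,0,0,42,0,0,-50,0,0,0,50,40,-20,-90,0,0,0,55,90,-40,-110,0,0,0,55,140,-60,-110,0,0,0,55,190,-90,-110,0,0,0,55,210,-120,-110,0,0,0,55,220,-120,-110,0,0,0,55,220,-120,-110,0,0,0,55],
)

```text
time_s: 45.5
position: [0.4479, -0.1168, 0.1691]
ee_rot: [0.067, 3.14, -0.001]
contact_force: [0.1, 0.1, 0.6]
width: 0.646
```

```bash
python3 - <<'E'
from look import *
s=st();look('p19',.67,.05,.03,50,37,4)
f=load('top.npz');cv2.imwrite('pics/p19t.png',cv2.resize(f["img"][:,:,::-1],(768,576)))
c=f["img"][138:188,185:285,::-1];cv2.imwrite('pics/p19c.png',cv2.resize(c,None,fx=8,fy=8,interpolation=cv2.INTER_CUBIC))
E
```

```text
t 45.5 p [0.4479, -0.1168, 0.1691] F [0.1, 0.1, 0.6] w 55.2
[(296, 400, 3), (296, 400, 3)]
```

View pics/p19c.png

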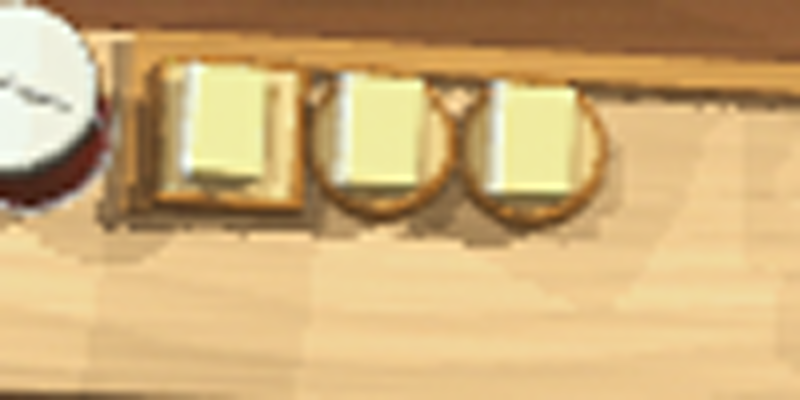

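View pics/p19t.png

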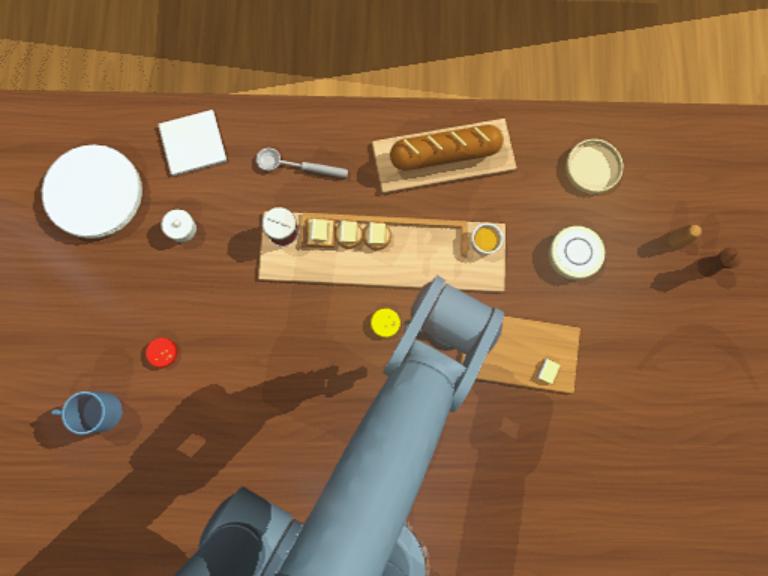

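View pics/p19.png

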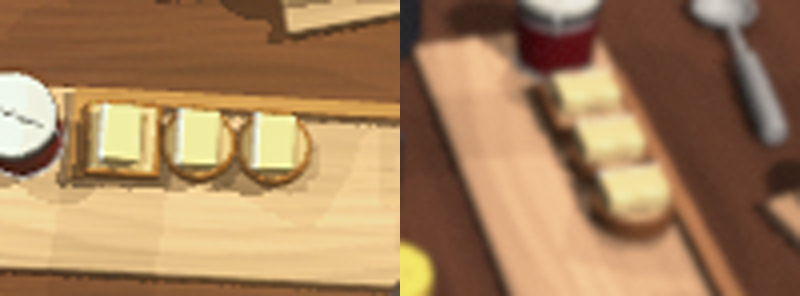

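```bash
python3 - <<'E'
from h import *
f=load('top.npz');s=load('side.npz')
# pixel difference vs. post-row image not stored; redo edge scan along y at board x=12 (front of cheese), z=.03
im=f["img"][:,:,1].copy()
for bx in (6,30):
    print(bx,' '.join(f'{by}:{int(cv2.getRectSubPix(im,(1,1),tuple(proj(f,[*B(bx,by),.03]).astype(float)))[0,0])}' for by in np.arange(168,-20,-2)))
for by in (135,75,15):
    print(by,' '.join(f'{bx}:{int(cv2.getRectSubPix(im,(1,1),tuple(proj(f,[*B(bx,by),.03]).astype(float)))[0,0])}' for bx in range(-9,9,3)))
c,sn=np.cos(BY),np.sin(BY)
for g,nm,th in((f,'top',0),(s,'side',0)):
  for by in(135,75,15):
    cc=proj(g,[*B(30,by),.044]);x0,y0=(cc-12).astype(int)
    a=cv2.resize(g["img"][y0:y0+24,x0:x0+24],None,fx=6,fy=6,interpolation=cv2.INTER_CUBIC)
    hsv=cv2.cvtColor(a,cv2.COLOR_RGB2HSV)
    m=((hsv[:,:,0]>=26)&(hsv[:,:,0]<=36)&(hsv[:,:,2]>185)).astype(np.uint8)
    m=cv2.morphologyEx(m,cv2.MORPH_OPEN,np.ones((7,7)))
    cs,_=cv2.findContours(m,cv2.RETR_EXTERNAL,cv2.CHAIN_APPROX_NONE);q=max(cs,key=cv2.contourArea)[:,0,:]
    W=np.array([ray(g,p,.044)[:2] for p in (q+.5)/6-.5+[x0,y0]])-BC
    Wb=np.stack([W[:,0]*c+W[:,1]*sn,-W[:,0]*sn+W[:,1]*c],1).astype(np.float32)*1000
    r=cv2.minAreaRect(Wb);print(nm,by,'board c',np.round(r[0],1),np.round(r[1],1),round(r[2],1))
P=pts(s)
for by in(135,75,15):
    d=(abs(P[:,:,:2]-B(30,by))<.012).all(2);print('z',np.nanmedian(P[d][:,2]).round(4))
E
```

```text
6 168:78 166:71 164:71 162:78 160:115 158:150 156:177 154:169 152:157 150:156 148:152 146:145 144:122 142:111 140:110 138:118 136:128 134:134 132:135 130:136 128:142 126:156 124:173 122:181 120:187 118:191 116:206 114:215 112:209 110:177 108:141 106:118 104:104 102:96 100:101 98:96 96:82 94:77 92:76 90:81 88:83 86:86 84:98 82:104 80:107 78:108 76:114 74:126 72:131 70:132 68:124 66:121 64:119 62:113 60:101 58:86 56:81 54:81 52:92 50:100 48:105 46:105 44:108 42:114 40:125 38:114 36:83 34:78 32:76 30:80 28:82 26:88 24:106 22:110 20:106 18:111 16:116 14:119 12:128 10:132 8:122 6:115 4:110 2:104 0:96 -2:87 -4:99 -6:120 -8:153 -10:163 -12:164 -14:162 -16:164 -18:169
30 168:81 166:81 164:78 162:101 160:130 158:152 156:169 154:184 152:217 150:238 148:241 146:240 144:239 142:238 140:238 138:238 136:238 134:238 132:238 130:237 128:238 126:240 124:236 122:221 120:176 118:175 116:196 114:210 112:209 110:192 108:144 106:104 104:85 102:102 100:129 98:150 96:159 94:161 92:188 90:216 88:242 86:242 84:238 82:237 80:237 78:237 76:237 74:237 72:236 70:236 68:236 66:238 64:235 62:227 60:203 58:193 56:193 54:208 52:208 50:191 48:144 46:104 44:88 42:101 40:126 38:147 36:157 34:157 32:184 30:213 28:241 26:241 24:235 22:236 20:236 18:236 16:235 14:235 12:236 10:235 8:235 6:236 4:234 2:229 0:210 -2:198 -4:191 -6:205 -8:207 -10:189 -12:154 -14:128 -16:149 -18:163
135 -9:135 -6:109 -3:71 0:79 3:126 6:131
75 -9:214 -6:165 -3:87 0:79 3:122 6:120
15 -9:200 -6:150 -3:86 0:80 3:106 6:117
top 135 board c [ 31.  135.6] [42.3 30.8] 1.4
top 75 board c [30.3 74.9] [30.7 42.2] 87.8
top 15 board c [29.5 14.9] [41.6 31.2] 1.8Traceback (most recent call last):
  File "<stdin>", line 17, in <module>
ValueError: max() iterable argument is empty
```

```bash
python3 - <<'E'
from h import *
s=load('side.npz');f=load('top.npz')
for g in(s,f):
  P=pts(g)
  for by in(135,75,15):
    d=(abs(P[:,:,:2]-B(30,by))<.009).all(2);z=P[d][:,2];print('z',np.percentile(z,[10,50,90]).round(4))
from rig import ctrl
print(ctrl.close_job())
E
```

```text
z [0.0428 0.0444 0.0458]
z [0.0422 0.0449 0.0467]
z [0.0431 0.0445 0.0463]
z [0.0415 0.0454 0.0497]
z [0.0404 0.0461 0.0489]
z [0.0417 0.0452 0.0475]
the job is handed in; nothing more can be done
None
```

I laid the three toasts I found, one square and two round, in a row from the end stop by the jam jar. Each was pushed up until I felt contact with the strip and then with the stop or its neighbour. I then put one cheese on the middle of each toast, left the fourth on the cheese board, and handed the job in at about 45 s.

**Row:** with the row finished, the toasts measured about 60.1–60.5 mm apart, against 60 mm for touching. The square lay within about 0.3° of the board. The last picture showed no shift after the cheese went on.

**Cheese:** by the top camera each piece is within about 1 mm of its toast's centre. All are flat at about 44–46 mm, where 44 mm is expected.

**Untouched things:** in the last top picture, the butter pot, cheese box, and red and yellow look-alikes look undisturbed.

**What failed or disagreed:**
- **Side-camera check:** my cheese-centre check in the side view found no outline, so the centring rests on the top camera alone. The cheese heights were checked in both views.
- **Camera against arm:** the first camera estimate of the board differed from the arm's contact positions by about 1.5 mm, so I corrected the board position to match the arm.

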